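# Pack the hinged curry-puff presses and stagger the trays on their case

### The arm

A 6-joint arm with a two-finger parallel gripper is mounted at the origin on the work surface. World frame = base frame: x ahead of the robot, y to its left, z up, the work surface at z = 0. Lengths are in m, angles in degrees, forces in N, time in s.
With the tool pointing down it reaches from about 0.375 to 0.9 m from the base axis. Payload 3.1 kg.
Tool frame: the origin (TCP) lies at the very end of the fingers, on their centre line; the grasp point (between the pads) lies 19 mm behind it; z points along the fingers, x is the direction in which the jaws open and shut, and the axes are right-handed (so a half turn about z gives the same grasp; the last joint's range is limited). The gripper opens to 87 mm and grips with 3 to 60 N. Pads are 19 mm wide; open, the fingers measure 117 mm over their backs; the gripper's body (75 mm by 190 mm) begins 51 mm behind the grasp point.
Start: joints at [-78.123, 30.224, 82.088, -0, 67.689, -10.227], TCP at [0.235, -0.579, 0.223] pointing down, gripper open.
Joint ranges: [-176.69, 176.69], [-43.24, 126.21], [12.49, 139.97], [-82, 262], [0, 151.66], [-163.58, 163.58]. Speed limits (degrees/s): [159.86, 159.86, 180, 180, 180, 180].

### API

Orientations are given as a 3x3 rotation matrix whose columns are the frame's x, y, z axes.
In Python, from rig import read_state, capture, bot gives the robot as it stands.
- The arm moves only by the shell command python3 -m crank 'ROWS' [OPENING]. ROWS is JSON, a list of rows, each a list of 2 entries, a list of its own where there are three numbers: the shift along the tool's x, y, z in cm, then the turn, a rotation vector about the tool's x, y, z in rad. In form: [[[dx, dy, dz], [wx, wy, wz]], ...]. A call has 1 to 12 rows; each row shifts and turns the commanded pose from where the row before left it, along the tool's axes as they then stand; what a row does not reach is not made up. A row lasts 1/10 s, in which the tool goes at most 50 mm and 8.59 degrees, less where a joint would pass 70% of its speed; a pose out of reach is approached as far as the arm can. A call with a gripper value outside its range is refused whole. OPENING is the closure, from -1 (fully open) to 1 (shut), set as the call begins (- or left out, the last holds). The fingers move at their own pace and stop on an object; the grip force is fixed at half the most. Time passes only in rows, so rows that do not move let the fingers close. It gives the time, the measured TCP pose, the force and the opening at its end, in the units of the state.
- read_state(): the state, without advancing time (a new reading comes with each control period).
- capture(name): name is "scene" or "top"; returns a dict with "pixels" (384x512x3 uint8, red, green, blue), "camera_matrix" (3x3 intrinsics, pixels), "R" (3x3) and "t" (3): a world point X has camera coordinates R X + t. Camera axes: x right, y down, z forward; pixel columns grow to the right and rows downward; lengths in m; the calibration is good to about 2 mm. A picture is of the moment at which its call begins. There is no depth.
- bot.hand_in(): hands the job in, once; it reports no verdict.
The state is a dict: "time_s": time; "joint_positions": joint angles; "qvel": joint speeds; "tau": joint torques, N m; "position": TCP position; "tcp_rot": TCP orientation; "force": force on the tool from outside, world axes, zero at the start; "moment": the same for the moment, N m; "opening": opening from 0.0 (shut) to 1.0 (fully open).
Only numpy, scipy, OpenCV 4.12 (cv2) and the standard library are available. Lean on these libraries where they do the work, as an engineer would, in place of code of your own. Each camera call takes 0.05 s, during which the arm holds its last target.

### The job

Pack up the curry-puff kit: fold every hinged press shut and lay each one flat in its own bay of the wooden case. Then set the deep tray on the case, lengthwise, with its end flush with the case's handle end, and finally the shallow tray on top of the deep one, stepped back the other way so that its far end is flush with the case's end without a handle. Leave the other things on the table where they are.

Things in the scene. Friction and masses are not known exactly. Their poses are not given: they have to be found in the camera images.
- case: Open plywood case, fixed: outside 110 (x) by 230 (y) by 40 mm high, steel bail handle 28 mm out from its +y end. Origin: centre of its underside. Floor 5, side walls 8, end walls 7 mm thick. Three bays side by side along y, middles at y = -64, 0, +64 mm, parted only by stubs at the two sides (y = +-32 mm, x beyond +-29 mm, 6 mm thick, 12 mm over the floor).
- bay0 (a point): Middle of a bay's floor: y = -64 mm, 5 mm up in the case; axes as the case. A shut press lies here with its 80 mm length along the case's x, either way round (7 mm play each end); 26 mm of room is then left on either side for a finger.
- bay1 (a point): Middle of a bay's floor: y = 0 mm, 5 mm up in the case; axes as the case. A shut press lies here with its 80 mm length along the case's x, either way round (7 mm play each end); 26 mm of room is then left on either side for a finger.
- bay2 (a point): Middle of a bay's floor: y = 64 mm, 5 mm up in the case; axes as the case. A shut press lies here with its 80 mm length along the case's x, either way round (7 mm play each end); 26 mm of room is then left on either side for a finger.
- press1: Hinged wooden curry-puff press (two or three alike; None if absent): lower leaf 38 (x) by 80 (y) by 14 mm, and an equal upper leaf hinged on its +x top edge (axis along y at x = 19, z = 14 mm). Shut: a block 38 x 80 x 28 mm, 0.21 kg. Origin: centre of the underside. It starts with the upper leaf standing open, leaning out over +x. Grip it shut across the 38 mm, both leaves between the fingers.
- leaf1 (a joint): Opening angle of press1's upper leaf: 0 shut, 1.57 upright, starts at 1.65 to 2.15, stop at 2.3. A lightly stiff hinge (0.012 N m): the leaf stays where it is put, and half a newton on the outside of its free edge, 38 mm from the hinge, folds it. None if the press is absent.
- press2: Hinged wooden curry-puff press (two or three alike; None if absent): lower leaf 38 (x) by 80 (y) by 14 mm, and an equal upper leaf hinged on its +x top edge (axis along y at x = 19, z = 14 mm). Shut: a block 38 x 80 x 28 mm, 0.21 kg. Origin: centre of the underside. It starts with the upper leaf standing open, leaning out over +x. Grip it shut across the 38 mm, both leaves between the fingers.
- leaf2 (a joint): Opening angle of press2's upper leaf: 0 shut, 1.57 upright, starts at 1.65 to 2.15, stop at 2.3. A lightly stiff hinge (0.012 N m): the leaf stays where it is put, and half a newton on the outside of its free edge, 38 mm from the hinge, folds it. None if the press is absent.
- press3: Hinged wooden curry-puff press (two or three alike; None if absent): lower leaf 38 (x) by 80 (y) by 14 mm, and an equal upper leaf hinged on its +x top edge (axis along y at x = 19, z = 14 mm). Shut: a block 38 x 80 x 28 mm, 0.21 kg. Origin: centre of the underside. It starts with the upper leaf standing open, leaning out over +x. Grip it shut across the 38 mm, both leaves between the fingers.
- leaf3 (a joint): Opening angle of press3's upper leaf: 0 shut, 1.57 upright, starts at 1.65 to 2.15, stop at 2.3. A lightly stiff hinge (0.012 N m): the leaf stays where it is put, and half a newton on the outside of its free edge, 38 mm from the hinge, folds it. None if the press is absent.
- deep_tray: Open white melamine tray, 110 (x) by 180 (y) by 40 mm high, walls and floor 5 mm, 0.3 kg, with a solid rib 12 mm thick along its whole length (along y at x = 0) from floor to rim: pinch the rib from above in its middle. Origin: centre of its underside. Either end may point either way. On the case its centre comes 25 mm from the case's towards the handle (+y of the case).
- shallow_tray: Open white melamine tray, 110 (x) by 180 (y) by 26 mm high, walls and floor 5 mm, 0.3 kg, with a solid rib 12 mm thick along its whole length (along y at x = 0) from floor to rim: pinch the rib from above in its middle. Origin: centre of its underside. Either end may point either way. On the deep tray its centre comes 25 mm from the case's centre away from the handle (-y of the case).
- ramekin: Glass ramekin, 72 mm across, 42 mm high; not to be moved. Origin: centre of its underside.
- spoon1: Steel spoon 170 mm long lying along its own x; not to be moved. Origin on the table under its middle.
- spoon2: Steel spoon 170 mm long lying along its own x; not to be moved. Origin on the table under its middle.
- pestle: Wooden pestle 170 mm long and about 40 mm thick lying along its own x; not to be moved. Origin on the table under its middle.
Not all that is in view belongs to the job. What is shaped like the press1 but turquoise or yellow is not meant.

How it is judged:
By the outcome, as a careful person would: the job done as asked, in the order asked, and still so for the second after the job is handed in, with the robot touching nothing.
Of press1, press2, press3 only 2 to 3 are there at a start; the rules pass over those that are not, and their reading is None.
At some moment in a run one of press1, press2, press3, deep_tray, shallow_tray may be knocked a few centimetres aside while the robot is not near it.
It also fails if it takes over 210 s, if anything falls off the work surface, if the arm or the gripper's body presses on something with over 40 N, if the wrist force passes 120 N, or if a joint passes its speed limit or range.

## Working session

There is one attempt and no reset: what is moved stays moved. The work goes in short steps, Python scripts to look and compute and a shell command to move; the robot and the scene stay as the last step left them, time stands still between calls to the robot, and variables do not carry over. Pictures are saved under pics/ and viewed, and the job is handed in when it is done.

```bash
ls; mkdir -p pics
python3 - <<'E'
from rig import read_state, capture
import cv2,json
s=read_state();print({k:s[k] for k in('time_s','position','tcp_rot','opening','force')})
for n in('scene','top'):
    c=capture(n);cv2.imwrite(f'pics/{n}0.png',c['pixels'][:,:,::-1]);print(n,c['camera_matrix'],c['R'],c['t'])
E
```

```text
pics
{'time_s': 0.0, 'position': array([ 0.23504452, -0.57833371,  0.22155186]), 'tcp_rot': array([[ 3.76303889e-01, -9.26496179e-01, -4.63079892e-04],
       [-9.26493826e-01, -3.76303993e-01,  2.12029366e-03],
       [-2.13870278e-03, -3.68834088e-04, -9.99997645e-01]]), 'opening': 1.0008727341331964, 'force': array([0.15022895, 0.09379862, 0.21992144])}
scene [[387.23169498   0.         253.760865  ]
 [  0.         387.23169498 191.06262556]
 [  0.           0.           1.        ]] [[ 0.58609705  0.81003421  0.0182984 ]
 [ 0.49005873 -0.33641443 -0.80415656]
 [-0.64523848  0.48028108 -0.59413584]] [-0.26035918 -0.25275211  1.49651346]
top [[476.24804342   0.         259.01968731]
 [  0.         476.24804342 185.13551305]
 [  0.           0.           1.        ]] [[ 0.00561036 -0.99998296 -0.00161187]
 [-0.98910477 -0.00531219 -0.1471174 ]
 [ 0.14710633  0.00241969 -0.98911772]] [-0.09288377  0.56691664  1.55531996]
```

View pics/scene0.png

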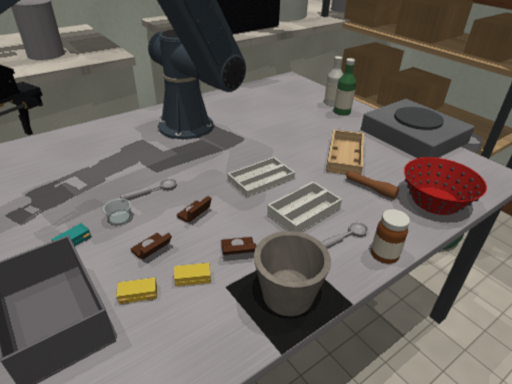

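View pics/top0.png

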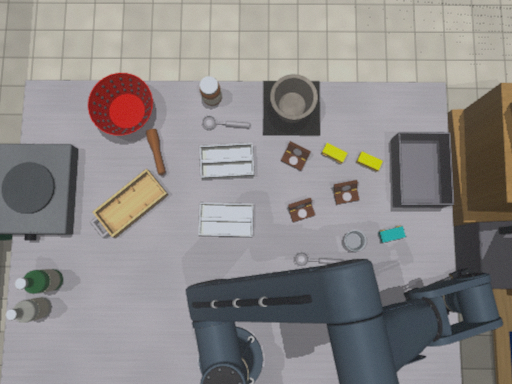

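```bash
cat > h.py <<'E'
from rig import read_state, capture
import cv2,numpy as np
def ray(c,u,v,z):
    K,R,t=c['camera_matrix'],c['R'],c['t']
    d=R.T@np.linalg.solve(K,np.array([u,v,1.])); o=-R.T@t
    return o+d*(z-o[2])/d[2]
def proj(c,X):
    p=c['camera_matrix']@(c['R']@np.asarray(X,float)+c['t']); return p[:2]/p[2]
def crop(c,x0,y0,x1,y1,name,s=6):
    im=c['pixels'][y0:y1,x0:x1,::-1]
    im=cv2.resize(im,None,fx=s,fy=s,interpolation=cv2.INTER_CUBIC)
    for x in range((x0+9)//10*10,x1,10):
        cv2.putText(im,str(x),((x-x0)*s,8),0,.35,(0,0,255)); cv2.line(im,((x-x0)*s,10),((x-x0)*s,16),(0,0,255))
    for y in range((y0+9)//10*10,y1,10):
        cv2.putText(im,str(y),(0,(y-y0)*s+4),0,.35,(0,0,255))
    cv2.imwrite('pics/'+name,im)
E
python3 - <<'E'
from h import *
c=capture('top'); crop(c,270,125,395,225,'t1.png'); crop(c,80,130,270,250,'t2.png',4)
d=capture('scene'); crop(d,120,180,270,275,'s1.png',5)
hsv=cv2.cvtColor(c['pixels'],cv2.COLOR_RGB2HSV)
for p in [(295,155),(303,153),(300,210),(346,185),(130,205),(225,160),(210,220)]: print(p,hsv[p[1],p[0]])
E
```

```text
(295, 155) [ 10  64 100]
(303, 153) [10 77 80]
(300, 210) [131  11 188]
(346, 185) [ 8 42 98]
(130, 205) [ 23  90 195]
(225, 160) [110  18 209]
(210, 220) [108  14 178]
```

View pics/t1.png

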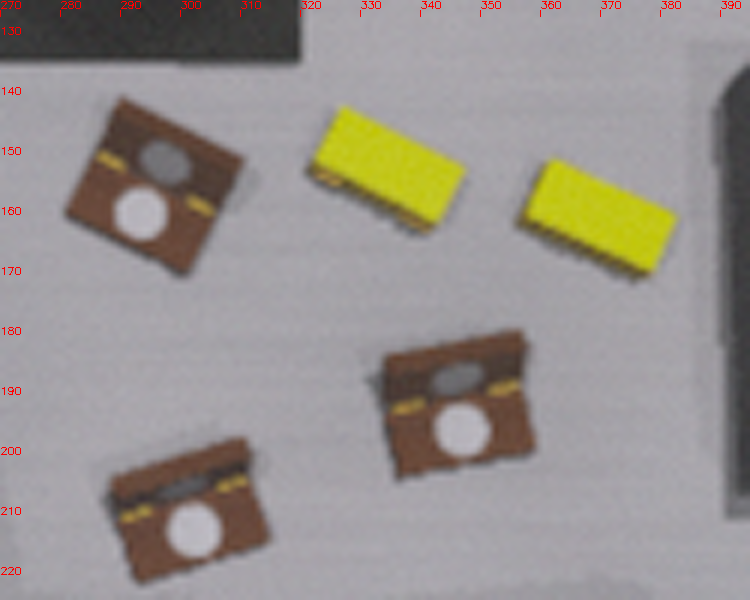

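View pics/t2.png

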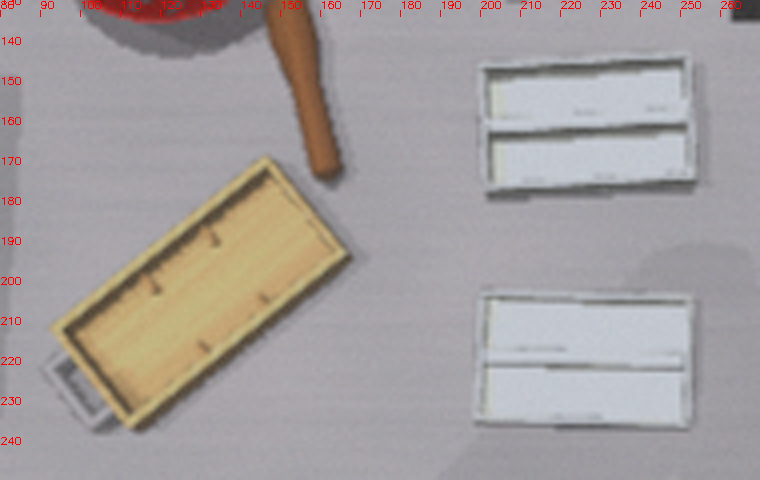

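View pics/s1.png

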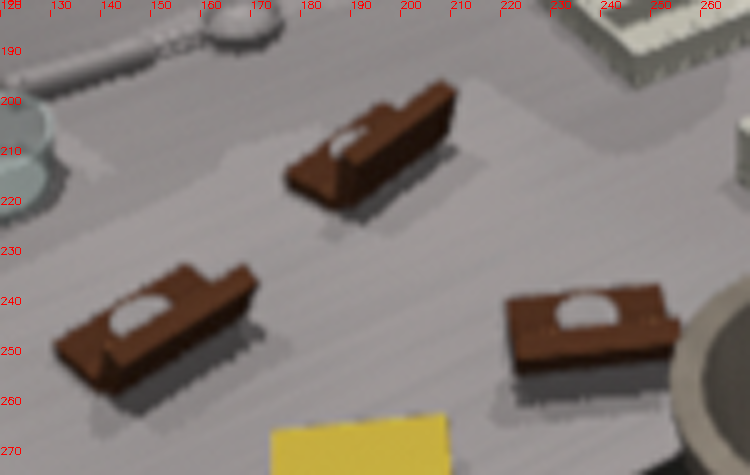

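Run:
```python
from h import *
c=capture('top'); d=capture('scene')
for k in (c,d): print('cam',-k['R'].T@k['t'])
def P(X,Y,x0,y0,s,z): return ray(c,x0+(X+.5)/s-.5,y0+(Y+.5)/s-.5,z)[:2]
def quad(pts,x0,y0,s,z,n):
    q=np.array([P(*p,x0,y0,s,z) for p in pts]); e=np.roll(q,-1,0)-q
    print(n,'c',q.mean(0).round(4),'len',np.linalg.norm(e,axis=1).round(4),'ang',np.degrees(np.arctan2(e[:,1],e[:,0])).round(1))
    return q
quad([(265,155),(351,257),(129,428),(53,328)],80,130,4,.04,'case')
for z in(.04,.026):
  quad([(480,65),(691,55),(695,184),(487,191)],80,130,4,z,'trayUp%g'%z)
  quad([(481,293),(693,296),(691,426),(475,421)],80,130,4,z,'trayLow%g'%z)
for n,a in dict(A=[(65,214),(187,276),(139,213)],B=[(138,583),(270,540),(195,529)],C=[(399,479),(535,451),(462,431)]).items():
    p=[P(*q,270,125,6,.014) for q in a]; e=p[1]-p[0]
    m=(p[0]+p[1])/2; L=np.linalg.norm(e); nrm=np.array([-e[1],e[0]])/L
    print(n,'edge L',L.round(4),'ang',np.degrees(np.arctan2(e[1],e[0])).round(1),'mid',m.round(4),'disc',p[2].round(4),'dist',(np.dot(p[2]-m,nrm)).round(4),np.dot(p[2]-m,e/L).round(4))
```

```text
cam [ 0.33246366 -0.09363402  1.62164813]
cam [ 1.24206719 -0.59287671  0.69064417]
case c [0.5069 0.3422] len [0.1148 0.2292 0.1066 0.2255] ang [-138.8  128.8   39.3  -49.2]
trayUp0.04 c [0.6515 0.0201] len [0.1795 0.1113 0.1751 0.1088] ang [ -86.9 -177.8   92.3    4.5]
trayLow0.04 c [0.4524 0.0197] len [0.177  0.108  0.1786 0.1064] ang [-90.5 179.6  89.   -1.3]
trayUp0.026 c [0.6543 0.0211] len [0.1811 0.1123 0.1767 0.1098] ang [ -86.9 -177.8   92.3    4.5]
trayLow0.026 c [0.4534 0.0207] len [0.1786 0.1089 0.1802 0.1074] ang [-90.5 179.6  89.   -1.3]
A edge L 0.0783 ang -117.2 mid [ 0.6406 -0.1976] disc [ 0.6593 -0.2052] dist 0.0201 -0.0018
B edge L 0.0785 ang -71.7 mid [ 0.4596 -0.2409] disc [ 0.4779 -0.2359] dist 0.0189 0.001
C edge L 0.079 ang -78.1 mid [ 0.515  -0.3901] disc [ 0.5344 -0.3876] dist 0.0194 0.0016
```

Run:
```python
from h import *
d=capture('scene'); crop(d,220,120,375,230,'s2.png',5)
```

```text
(no output)
```

View pics/s2.png

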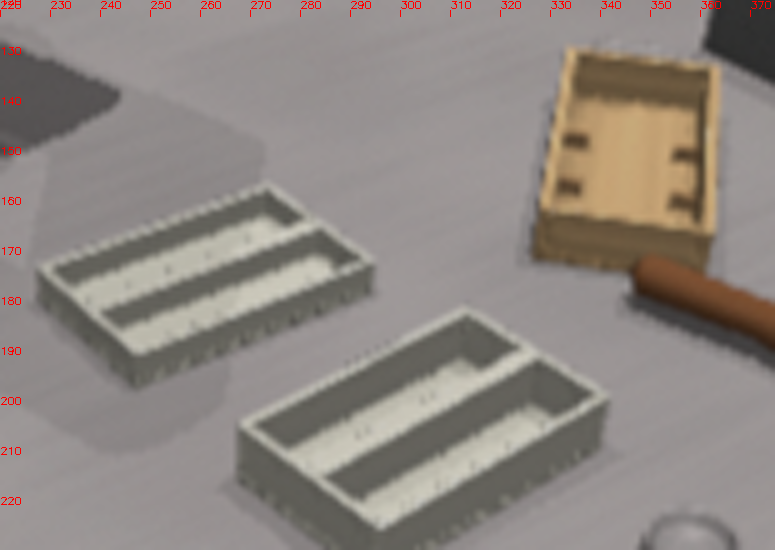

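```bash
cat >> h.py <<'E'
def tri(c,p,d,q):
    A=[]
    for k,(u,v) in((c,p),(d,q)):
        M=k['camera_matrix']@np.c_[k['R'],k['t']]; A+= [u*M[2]-M[0],v*M[2]-M[1]]
    X=np.linalg.svd(np.array(A))[2][-1]; return X[:3]/X[3]
def px(X,Y,x0,y0,s): return (x0+(X+.5)/s-.5,y0+(Y+.5)/s-.5)
E
python3 - <<'E'
from h import *
c=capture('top'); d=capture('scene')
def run(n,a,b,z):
    q=[]
    for p,r in zip(a,b):
        P=px(*p,80,130,4);Q=px(*r,220,120,5)
        X=tri(c,P,d,Q); q.append(ray(d,*Q,z)[:2]); print(n,X.round(4))
    q=np.array(q);e=np.roll(q,-1,0)-q
    print(' scene ctr',q.mean(0).round(4),np.linalg.norm(e,axis=1).round(4),np.degrees(np.arctan2(e[:,1],e[:,0])).round(1))
run('case',[(265,155),(351,257),(129,428),(53,328)],[(713,236),(537,215),(568,47),(718,66)],.04)
run('deep',[(480,65),(691,55),(695,184),(487,191)],[(607,398),(380,530),(240,425),(465,309)],.04)
run('shal',[(481,293),(693,296),(691,426),(475,421)],[(373,263),(137,355),(38,269),(266,184)],.026)
E
```

```text
case [0.6223 0.2922 0.0376]
case [0.5376 0.2186 0.0345]
case [0.3924 0.3949 0.0406]
case [0.4748 0.4623 0.0415]
 scene ctr [0.5079 0.3394] [0.1089 0.2374 0.1069 0.2325] [-137.2  130.    40.2  -49.5]
deep [0.7017 0.1128 0.0381]
deep [ 0.7123 -0.0655  0.038 ]
deep [ 0.6013 -0.0697  0.0353]
deep [0.5934 0.1048 0.0388]
 scene ctr [0.6547 0.019 ] [0.1763 0.1082 0.1764 0.1084] [ -86.2 -176.6   93.8    3.3]
shal [0.5084 0.1093 0.023 ]
shal [ 0.5067 -0.0695  0.0253]
shal [ 0.3979 -0.0684  0.0244]
shal [0.4003 0.1108 0.0256]
 scene ctr [0.4548 0.0186] [0.1761 0.1073 0.1781 0.1114] [-91.3 179.4  90.   -1.6]
```

```bash
cat >> h.py <<'E'
FR=dict(A=(.6593,-.2052,-27.2),B=(.4779,-.2359,18.3),C=(.5344,-.3876,11.9),case=(.507,.341,40.0))
def plan(f,ox,oy,z,rel):
    """offset of target from current pose: turn (rad about tool z), then shift in tool axes after turn (cm)"""
    x,y,a=FR[f] if isinstance(f,str) else f; t=np.radians(a)
    T=np.array([x+ox*np.cos(t)-oy*np.sin(t),y+ox*np.sin(t)+oy*np.cos(t),z])
    s=read_state(); R=s['tcp_rot']; cur=np.degrees(np.arctan2(R[1,0],R[0,0])); psi=a+rel
    w=(psi-cur+180)%360-180; p=np.radians(psi)
    D=(T-s['position'])*100; tx=np.array([np.cos(p),np.sin(p)]); ty=np.array([np.sin(p),-np.cos(p)])
    print('t',s['time_s'],'turn wz',round(-np.radians(w),3),'shift after turn x,y,z cm:',round(D[:2]@tx,2),round(D[:2]@ty,2),round(-D[2],2),'tilt',R[2,:2].round(4),'q',s['joint_positions'].round(0),'open',round(s['opening'],3),'F',s['force'].round(1))
E
python3 -c "
from h import *
plan('B',.09,0,.12,0)
s=read_state();print(s['joint_positions'])"
```

```text
t 0.45 turn wz -1.504 shift after turn x,y,z cm: 42.81 -24.95 10.24 tilt [-0.0003 -0.0001] q [-78.  30.  82.   0.  68. -10.] open 0.998 F [-0.3  0.2  0.5]
[-7.81203884e+01  3.02297037e+01  8.20968752e+01  1.14834001e-03
  6.76894595e+01 -1.02255536e+01]
```

```bash
python3 -m crank '[[[0,0,0],[0,0,-0.14]],[[0,0,0],[0,0,-0.14]],[[0,0,0],[0,0,-0.14]],[[0,0,0],[0,0,-0.14]],[[0,0,0],[0,0,-0.14]],[[0,0,0],[0,0,-0.14]],[[0,0,0],[0,0,-0.14]],[[0,0,0],[0,0,-0.14]],[[0,0,0],[0,0,-0.14]],[[0,0,0],[0,0,-0.14]],[[0,0,0],[0,0,-0.1]]]' 1
python3 -m crank '[[[3.5,-2,0],[0,0,0]],[[3.5,-2,0],[0,0,0]],[[3.5,-2,0],[0,0,0]],[[3.5,-2,0],[0,0,0]],[[3.5,-2,1],[0,0,0]],[[3.5,-2,1],[0,0,0]],[[3.5,-2,1],[0,0,0]],[[3.5,-2,1],[0,0,0]],[[3.5,-2,1],[0,0,0]],[[3.5,-2,1],[0,0,0]],[[3.5,-2,2],[0,0,0]],[[3.5,-2,2],[0,0,0]]]'
python3 -c "
from h import *
plan('B',.09,0,.12,0)"
```

```text
time_s: 1.55
position: [0.2352, -0.579, 0.2226]
tcp_rot: [[0.949, 0.314, -0.0], [0.314, -0.949, 0.0], [-0.0, -0.0, -1.0]]
force: [-0.6, -1.0, -0.5]
opening: 0.085
time_s: 2.75
position: [0.5617, -0.2197, 0.1225]
tcp_rot: [[0.951, 0.31, 0.001], [0.31, -0.951, -0.001], [0.001, 0.001, -1.0]]
force: [0.7, -0.4, -0.6]
opening: 0.005
t 2.75 turn wz -0.004 shift after turn x,y,z cm: 0.54 -1.09 0.25 tilt [0.0011 0.0014] q [-32.  36.  90.  -0.  54. -50.] open 0.005 F [ 0.7 -0.4 -0.6]
```

Now the whole folding sweep over B: lower to 35 mm, sweep to upright, rise to 46 mm and on, lower to 32.

```bash
python3 -m crank '[[[0.5,-1.1,0.2],[0,0,0]],[[0,0,3],[0,0,0]],[[0,0,3],[0,0,0]],[[0,0,2.5],[0,0,0]],[[0,0,0],[0,0,0]]]'
python3 -c "
from h import *
plan('B',.047,0,.035,0)"
```

```text
time_s: 3.25
position: [0.5589, -0.2078, 0.0328]
tcp_rot: [[0.951, 0.31, -0.006], [0.31, -0.951, 0.003], [-0.005, -0.005, -1.0]]
force: [-0.6, 0.1, -0.4]
opening: 0.008
t 3.25 turn wz -0.005 shift after turn x,y,z cm: -3.87 0.12 -0.22 tilt [-0.0048 -0.0051] q [-31.  43.  94.  -0.  44. -49.] open 0.008 F [-0.6  0.1 -0.4]
```

```bash
python3 -m crank '[[[-0.8,0,-0.2],[0,0,0]],[[-0.8,0.1,0],[0,0,0]],[[-0.8,0,0],[0,0,0]],[[-0.8,0,0],[0,0,0]],[[-0.6,0,-0.3],[0,0,0]],[[-0.6,0,-0.3],[0,0,0]],[[-0.6,0,-0.3],[0,0,0]],[[-0.6,0,0],[0,0,0]],[[-0.7,0,0],[0,0,0]],[[-0.8,0,0],[0,0,0]],[[-0.8,0,0],[0,0,0]],[[0,0,0],[0,0,0]]]'
python3 - <<'E'
from h import *
plan('B',0,0,.03,0)
crop(capture('scene'),120,180,270,275,'s3.png',5)
E
```

```text
time_s: 4.45
position: [0.4851, -0.234, 0.0462]
tcp_rot: [[0.951, 0.309, -0.002], [0.309, -0.951, 0.001], [-0.001, -0.002, -1.0]]
force: [0.1, 0.3, -0.4]
opening: 0.008
t 4.45 turn wz -0.005 shift after turn x,y,z cm: -0.74 -0.05 1.62 tilt [-0.0015 -0.0018] q [-38.  39. 102.  -0.  39. -56.] open 0.008 F [ 0.1  0.3 -0.4]
```

View pics/s3.png

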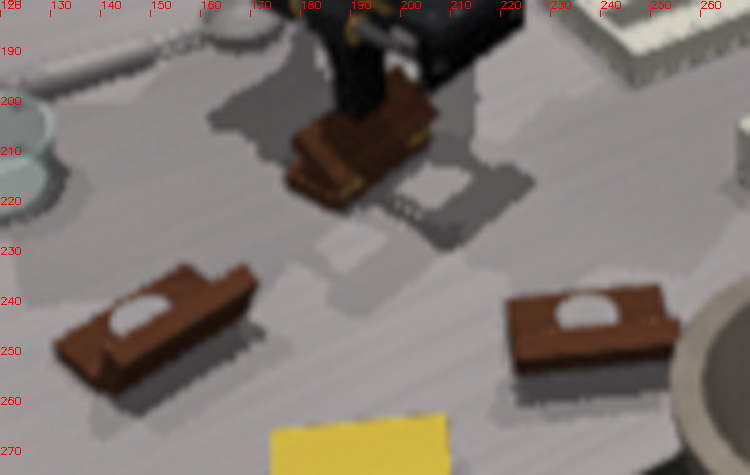

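```bash
python3 -m crank '[[[-0.4,0,0.3],[0,0,0]],[[-0.4,0,0.4],[0,0,0]],[[0,0,0.4],[0,0,0]],[[0,0,0.4],[0,0,0]],[[0,0,0.15],[0,0,0]],[[0,0,0],[0,0,0]]]'
python3 -m crank '[[[0,0,-1],[0,0,0]],[[0,0,-3],[0,0,0]],[[0,0,-3],[0,0,0]],[[0,0,-3],[0,0,0]],[[0,0,-2],[0,0,0]],[[0,0,0],[0,0,0]]]' -0.4
python3 - <<'E'
from h import *
plan('B',0,0,.1,0)
crop(capture('scene'),120,180,270,275,'s4.png',5)
crop(capture('top'),270,125,395,225,'t4.png')
E
```

```text
time_s: 5.1
position: [0.4791, -0.2364, 0.0296]
tcp_rot: [[0.951, 0.31, -0.001], [0.31, -0.951, 0.0], [-0.0, -0.001, -1.0]]
force: [0.0, -0.1, 0.3]
opening: 0.003
time_s: 5.7
position: [0.4811, -0.2379, 0.1538]
tcp_rot: [[0.951, 0.31, 0.006], [0.31, -0.951, -0.005], [0.005, 0.007, -1.0]]
force: [0.3, 0.3, -0.3]
opening: 0.469
t 5.7 turn wz -0.004 shift after turn x,y,z cm: -0.24 -0.29 5.38 tilt [0.0045 0.0067] q [-38.  29.  99.   0.  52. -56.] open 0.469 F [ 0.3  0.3 -0.3]
```

View pics/s4.png

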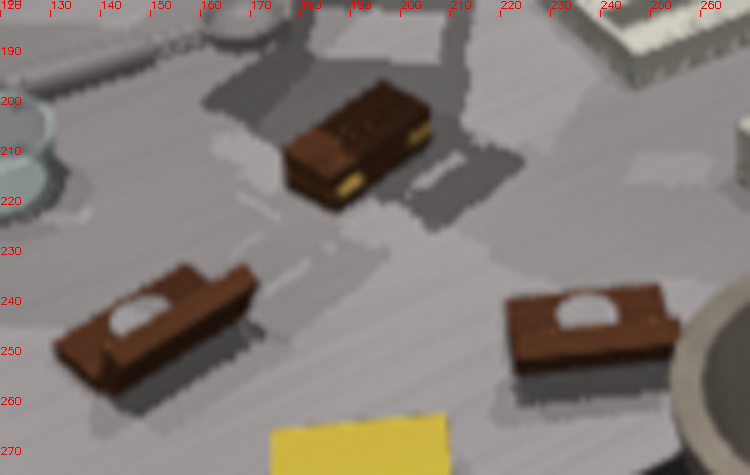

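View pics/t4.png

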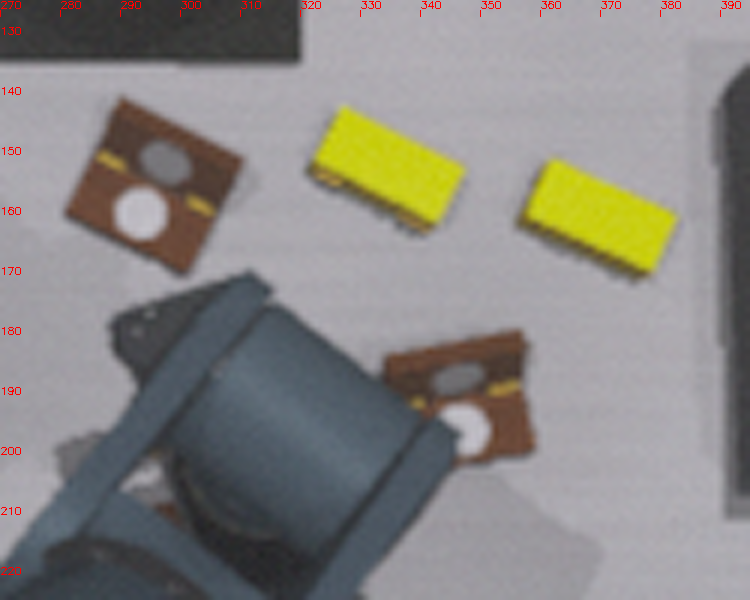

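```bash
python3 -m crank '[[[-0.2,-0.3,3],[0,0,0]],[[0,0,3.5],[0,0,0]],[[0,0,3],[0,0,0]],[[0,0,2],[0,0,0]],[[0,0,0],[0,0,0]],[[0,0,0],[0,0,0]],[[0,0,0],[0,0,0]]]'
python3 -c "
from h import *
plan('B',0,0,.006,0)"
```

```text
time_s: 6.5
position: [0.4767, -0.2346, 0.0356]
tcp_rot: [[0.951, 0.31, 0.001], [0.31, -0.951, -0.001], [0.001, 0.001, -1.0]]
force: [0.6, -0.1, 0.2]
opening: 0.697
t 6.5 turn wz -0.004 shift after turn x,y,z cm: 0.08 0.16 2.96 tilt [0.0005 0.0008] q [-38.  40. 104.   0.  36. -56.] open 0.697 F [ 0.6 -0.1  0.2]
```

```bash
python3 -m crank '[[[0,0.1,1],[0,0,0]],[[0,0,1],[0,0,0]],[[0,0,0.9],[0,0,0]],[[0,0,0],[0,0,0]],[[0,0,0],[0,0,0]]]'
python3 -c "
from h import *
plan('B',0,0,.006,0)"
```

```text
time_s: 7.0
position: [0.4763, -0.2351, 0.0056]
tcp_rot: [[0.951, 0.31, -0.001], [0.31, -0.951, 0.001], [-0.001, -0.001, -1.0]]
force: [-0.2, 1.1, 0.0]
opening: 0.7
t 7.0 turn wz -0.004 shift after turn x,y,z cm: 0.12 0.12 -0.04 tilt [-0.0006 -0.0009] q [-38.  43. 104.   0.  33. -56.] open 0.7 F [-0.2  1.1  0. ]
```

```bash
python3 -m crank '[[[0,0.1,0],[0,0,0]],[[0,0,0],[0,0,0]],[[0,0,0],[0,0,0]],[[0,0,0],[0,0,0]],[[0,0,0],[0,0,0]],[[0,0,0],[0,0,0]],[[0,0,0],[0,0,0]],[[0,0,0],[0,0,0]]]' 1
python3 -m crank '[[[0,0,-1],[0,0,0]],[[0,0,-2],[0,0,0]],[[0,0,-3],[0,0,0]],[[0,0,-3],[0,0,0]],[[0,0,-3],[0,0,0]],[[0,0,-2],[0,0,0]],[[0,0,0],[0,0,0]]]'
python3 -c "
from h import *
plan('case',0,-.064,.14,-90)"
```

```text
time_s: 7.8
position: [0.4772, -0.2364, 0.0063]
tcp_rot: [[0.951, 0.31, 0.001], [0.31, -0.951, -0.0], [0.0, 0.001, -1.0]]
force: [0.1, 0.4, 3.4]
opening: 0.435
time_s: 8.5
position: [0.4781, -0.2372, 0.1489]
tcp_rot: [[0.951, 0.31, 0.004], [0.31, -0.951, -0.004], [0.003, 0.005, -1.0]]
force: [0.2, 0.0, -1.9]
opening: 0.432
t 8.5 turn wz 1.188 shift after turn x,y,z cm: -36.04 -39.38 0.89 tilt [0.0031 0.0049] q [-38.  29. 100.  -0.  51. -56.] open 0.432 F [ 0.2  0.  -1.9]
```

```bash
python3 -m crank '[[[0,0,0],[0,0,0.135]],[[0,0,0],[0,0,0.135]],[[0,0,0],[0,0,0.135]],[[0,0,0],[0,0,0.135]],[[0,0,0],[0,0,0.135]],[[0,0,0],[0,0,0.135]],[[0,0,0],[0,0,0.135]],[[0,0,0],[0,0,0.135]],[[0,0,0],[0,0,0.105]]]'
python3 -m crank '[[[-2,-2.2,0],[0,0,0]],[[-3,-3.3,0],[0,0,0]],[[-3,-3.3,0],[0,0,0]],[[-3.2,-3.5,0],[0,0,0]],[[-3.3,-3.6,0],[0,0,0]],[[-3.3,-3.6,0],[0,0,0]],[[-3.3,-3.6,0],[0,0,0]],[[-3.3,-3.6,0],[0,0,0]],[[-3.3,-3.6,0],[0,0,0]],[[-3.3,-3.6,0],[0,0,0]],[[-3,-3.2,0],[0,0,0]],[[-2,-2.3,0],[0,0,0]]]'
python3 -c "
from h import *
plan('case',0,-.064,.06,-90)"
```

```text
time_s: 9.4
position: [0.4757, -0.2354, 0.1444]
tcp_rot: [[0.641, -0.767, -0.003], [-0.767, -0.641, 0.002], [-0.004, 0.001, -1.0]]
force: [-0.6, 0.1, -3.2]
opening: 0.431
time_s: 10.6
position: [0.5443, 0.2957, 0.1441]
tcp_rot: [[0.646, -0.763, -0.003], [-0.763, -0.646, -0.001], [-0.002, 0.003, -1.0]]
force: [0.4, 0.4, -1.2]
opening: 0.431
t 10.6 turn wz 0.005 shift after turn x,y,z cm: 0.53 -0.05 8.41 tilt [-0.0016  0.0027] q [18. 35. 87.  0. 58. 68.] open 0.431 F [ 0.4  0.4 -1.2]
```

```bash
python3 -m crank '[[[0.3,0,2],[0,0,0]],[[0.2,0,3],[0,0,0]],[[0,0,2.2],[0,0,0]],[[0,0,0],[0,0,0]],[[0,0,0],[0,0,0]]]'
python3 - <<'E'
from h import *
plan('case',0,-.064,.011,-90)
crop(capture('scene'),290,100,390,180,'s5.png',8)
crop(capture('top'),70,120,190,250,'t5.png',5)
E
```

```text
time_s: 11.1
position: [0.5481, 0.2887, 0.0727]
tcp_rot: [[0.645, -0.764, -0.003], [-0.764, -0.645, -0.001], [-0.001, 0.003, -1.0]]
force: [0.0, 1.0, -1.1]
opening: 0.438
t 11.1 turn wz 0.003 shift after turn x,y,z cm: -0.25 -0.21 6.17 tilt [-0.0012  0.003 ] q [17. 41. 89. -0. 50. 67.] open 0.438 F [ 0.   1.  -1.1]
```

View pics/s5.png

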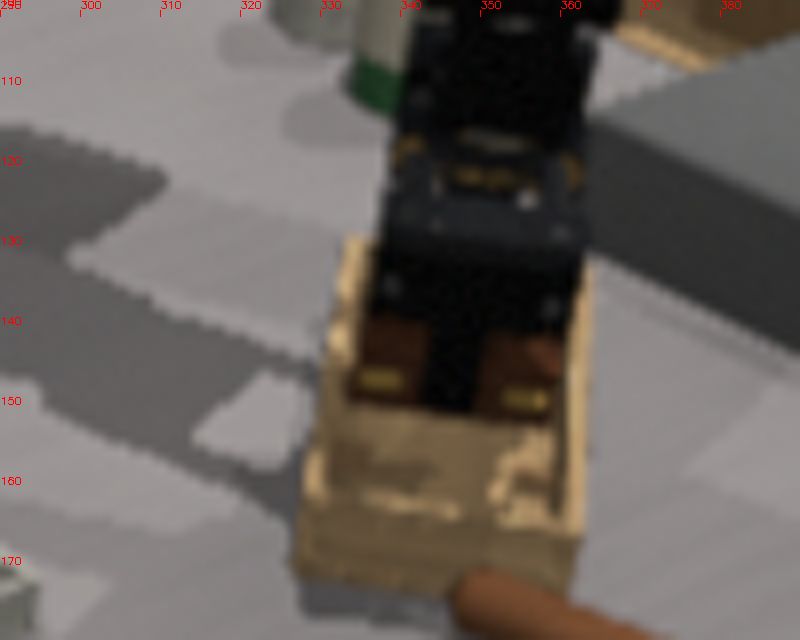

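View pics/t5.png

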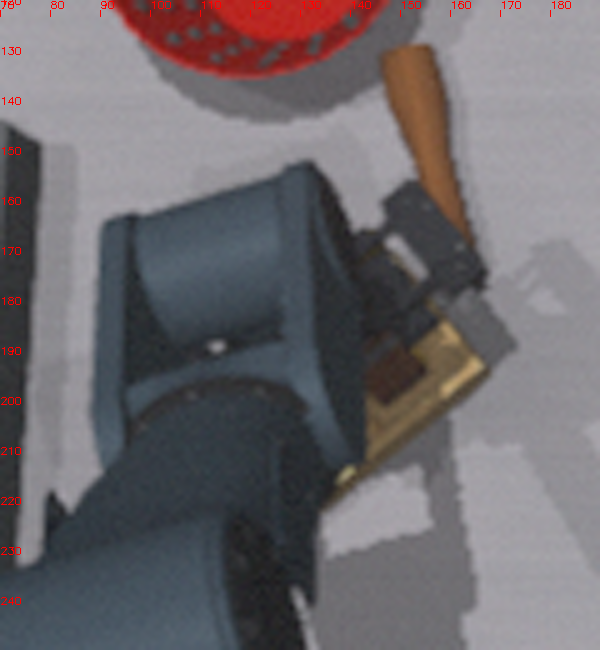

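```bash
python3 -m crank '[[[-0.2,-0.2,1],[0,0,0]],[[0,0,1.5],[0,0,0]],[[0,0,1.5],[0,0,0]],[[0,0,0.8],[0,0,0]],[[0,0,0],[0,0,0]],[[0,0,0],[0,0,0]]]'
python3 -c "
from h import *
plan('case',0,-.064,.011,-90)"
```

```text
time_s: 11.8
position: [0.5492, 0.2919, 0.0255]
tcp_rot: [[0.645, -0.764, -0.001], [-0.764, -0.645, -0.0], [-0.0, 0.001, -1.0]]
force: [-0.8, 0.8, -2.3]
opening: 0.431
t 11.8 turn wz 0.003 shift after turn x,y,z cm: -0.08 0.08 1.45 tilt [-0.0003  0.0007] q [18. 45. 90. -0. 45. 68.] open 0.431 F [-0.8  0.8 -2.3]
```

```bash
python3 -m crank '[[[0,0,0.7],[0,0,0]],[[0,0,0.5],[0,0,0]],[[0,0,0.2],[0,0,0]],[[0,0,0.05],[0,0,0]],[[0,0,0],[0,0,0]]]'
python3 -m crank '[[[0,0,0],[0,0,0]],[[0,0,0],[0,0,0]],[[0,0,0],[0,0,0]],[[0,0,0],[0,0,0]]]' -0.1
python3 -m crank '[[[0,0,-1],[0,0,0]],[[0,0,-2],[0,0,0]],[[0,0,-3],[0,0,0]],[[0,0,-4],[0,0,0]],[[0,0,-3],[0,0,0]],[[0,0,0],[0,0,0]]]'
python3 - <<'E'
from h import *
plan('C',.09,0,.12,0)
plan('C',.09,0,.12,180)
crop(capture('scene'),290,100,390,180,'s6.png',8)
E
```

```text
time_s: 12.3
position: [0.5494, 0.292, 0.0116]
tcp_rot: [[0.645, -0.764, 0.0], [-0.764, -0.645, 0.0], [-0.0, -0.0, -1.0]]
force: [-0.6, 0.1, -1.8]
opening: 0.435
time_s: 12.7
position: [0.5496, 0.292, 0.0119]
tcp_rot: [[0.645, -0.764, 0.001], [-0.764, -0.645, 0.0], [0.0, -0.001, -1.0]]
force: [-0.2, -0.6, 0.1]
opening: 0.545
time_s: 13.3
position: [0.5528, 0.2932, 0.1474]
tcp_rot: [[0.645, -0.764, 0.011], [-0.764, -0.645, 0.004], [0.004, -0.011, -1.0]]
force: [0.4, -0.1, 0.8]
opening: 0.55
t 13.3 turn wz -1.077 shift after turn x,y,z cm: -6.84 66.24 2.74 tilt [ 0.0043 -0.0106] q [18. 35. 86.  0. 58. 68.] open 0.55 F [ 0.4 -0.1  0.8]
t 13.3 turn wz 2.064 shift after turn x,y,z cm: 6.84 -66.24 2.74 tilt [ 0.0043 -0.0106] q [18. 35. 86.  0. 58. 68.] open 0.55 F [ 0.4 -0.1  0.8]
```

View pics/s6.png

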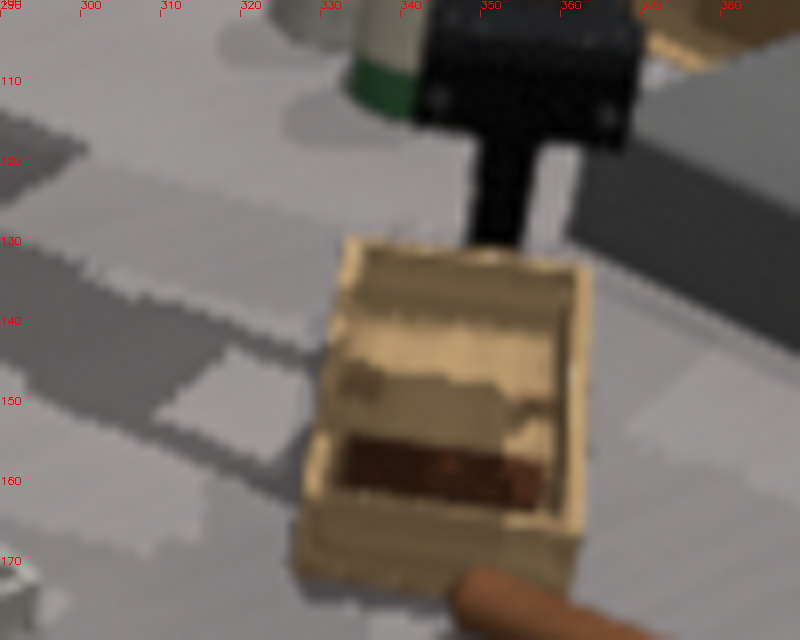

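```bash
python3 -m crank '[[[0,0,0],[0,0,-0.14]],[[0,0,0],[0,0,-0.14]],[[0,0,0],[0,0,-0.14]],[[0,0,0],[0,0,-0.14]],[[0,0,0],[0,0,-0.14]],[[0,0,0],[0,0,-0.14]],[[0,0,0],[0,0,-0.14]],[[0,0,0],[0,0,-0.1]]]' 1
python3 -m crank '[[[0,2,0],[0,0,0]],[[-0.4,4,0],[0,0,0]],[[-0.4,4,0],[0,0,0]],[[-0.4,4,0],[0,0,0]],[[-0.4,4,0],[0,0,0]],[[-0.4,4,0],[0,0,0]],[[-0.4,4,0],[0,0,0]],[[-0.4,4,0],[0,0,0]],[[-0.4,4,0],[0,0,0]],[[-0.4,4,0],[0,0,0]],[[-0.4,4,0],[0,0,0]],[[-0.4,4,0],[0,0,0]]]'
python3 -m crank '[[[-0.5,4,0],[0,0,0]],[[-0.5,4,0],[0,0,0]],[[-0.5,4,0],[0,0,0]],[[-0.5,4,0],[0,0,0]],[[-0.4,3,0],[0,0,0]],[[0,1,0],[0,0,0]],[[0,0,0],[0,0,0]],[[0,0,0],[0,0,0]]]'
python3 - <<'E'
from h import *
plan('C',.09,0,.034,0)
cv2.imwrite('pics/t7.png',capture('top')['pixels'][:,:,::-1])
cv2.imwrite('pics/s7.png',capture('scene')['pixels'][:,:,::-1])
E
```

```text
time_s: 14.15
position: [0.5481, 0.2915, 0.14]
tcp_rot: [[0.977, 0.213, -0.003], [0.213, -0.977, -0.001], [-0.003, 0.0, -1.0]]
force: [0.0, -0.1, -1.1]
opening: 0.018
time_s: 15.35
position: [0.6011, -0.1683, 0.1401]
tcp_rot: [[0.978, 0.208, -0.003], [0.208, -0.978, 0.002], [-0.002, -0.002, -1.0]]
force: [0.6, -0.8, -0.2]
opening: 0.011
time_s: 16.15
position: [0.6198, -0.3657, 0.1405]
tcp_rot: [[0.978, 0.209, -0.002], [0.209, -0.978, 0.003], [-0.002, -0.003, -1.0]]
force: [-0.1, -0.0, -0.3]
opening: 0.007
t 16.15 turn wz 0.003 shift after turn x,y,z cm: 0.19 0.38 10.65 tilt [-0.0015 -0.0031] q [-39.  43.  71.   0.  67. -52.] open 0.007 F [-0.1 -0.  -0.3]
```

View pics/t7.png

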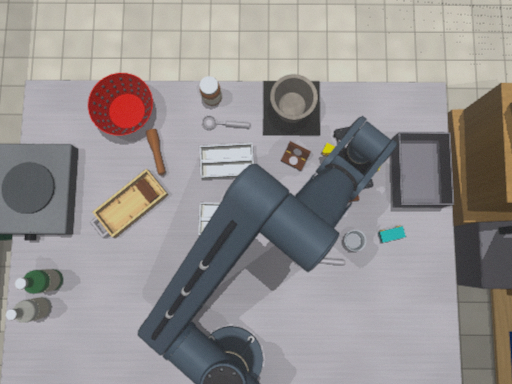

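View pics/s7.png

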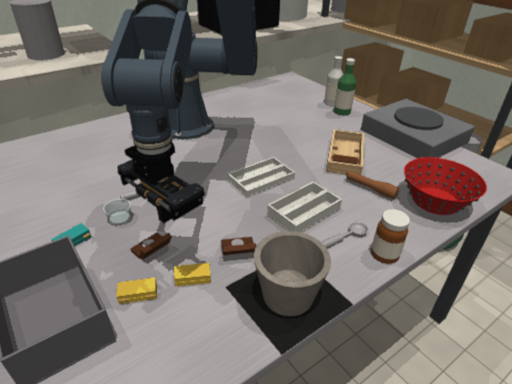

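Run:
```python
from h import *
c=capture('top')
def loc(f,p):
    x,y,a=FR[f];t=np.radians(a);d=p[:2]-[x,y];return (d@[np.cos(t),np.sin(t)]).round(4),(d@[-np.sin(t),np.cos(t)]).round(4)
for X,Y in[(385,353),(523,331)]: 
  for z in(.035,.045): print('leafC',z,loc('C',ray(c,*px(X,Y,270,125,6),z)))
for X,Y in[(122,97),(243,160)]: print('leafA',loc('A',ray(c,*px(X,Y,270,125,6),.04)))
for X,Y in[(307,175),(425,235),(516,226),(642,280)]: print('yel',loc('C',ray(c,*px(X,Y,270,125,6),.0)),loc('C',ray(c,*px(X,Y,270,125,6),.015)))
```

```text
leafC 0.035 (np.float64(0.0499), np.float64(0.0366))
leafC 0.045 (np.float64(0.0487), np.float64(0.0385))
leafC 0.035 (np.float64(0.0465), np.float64(-0.0422))
leafC 0.045 (np.float64(0.0453), np.float64(-0.0398))
leafA (np.float64(0.0498), np.float64(0.0381))
leafA (np.float64(0.0489), np.float64(-0.0392))
yel (np.float64(0.1648), np.float64(0.0511)) (np.float64(0.162), np.float64(0.0537))
yel (np.float64(0.1165), np.float64(-0.0079)) (np.float64(0.1142), np.float64(-0.0047))
yel (np.float64(0.1111), np.float64(-0.0605)) (np.float64(0.1088), np.float64(-0.0569))
yel (np.float64(0.0657), np.float64(-0.1243)) (np.float64(0.0638), np.float64(-0.1201))
```

```bash
python3 -m crank '[[[-0.8,0.4,2],[0,0,0]],[[0,0,3],[0,0,0]],[[0,0,3],[0,0,0]],[[0,0,2.6],[0,0,0]],[[0,0,0],[0,0,0]],[[0,0,0],[0,0,0]]]'
python3 -c "
from h import *
plan('C',.047,0,.034,0)"
```

```text
time_s: 16.9
position: [0.6137, -0.3723, 0.0357]
tcp_rot: [[0.978, 0.21, -0.001], [0.21, -0.978, 0.001], [-0.0, -0.001, -1.0]]
force: [1.0, -0.3, -0.3]
opening: 0.005
t 16.9 turn wz 0.003 shift after turn x,y,z cm: -3.38 -0.13 0.17 tilt [-0.0004 -0.0007] q [-40.  50.  74.   0.  56. -52.] open 0.005 F [ 1.  -0.3 -0.3]
```

```bash
python3 -m crank '[[[-0.7,-0.1,0.1],[0,0,0]],[[-0.7,0,0],[0,0,0]],[[-0.7,0,0],[0,0,0]],[[-0.7,0,0],[0,0,0]],[[-0.6,0,0],[0,0,0]],[[-0.6,0,-0.4],[0,0,0]],[[-0.6,0,-0.4],[0,0,0]],[[-0.6,0,-0.3],[0,0,0]],[[-0.7,0,0],[0,0,0]],[[-0.8,0,0],[0,0,0]],[[-0.7,0,0],[0,0,0]],[[0,0,0],[0,0,0]]]'
python3 -m crank '[[[-0.4,0,0.3],[0,0,0]],[[-0.4,0,0.3],[0,0,0]],[[0,0,0.4],[0,0,0]],[[0,0,0.4],[0,0,0]],[[0,0,0.3],[0,0,0]],[[0,0,0],[0,0,0]]]'
python3 -c "
from h import *
plan('C',0,0,.029,0)"
```

```text
time_s: 18.1
position: [0.5392, -0.3877, 0.0451]
tcp_rot: [[0.978, 0.208, -0.002], [0.208, -0.978, 0.001], [-0.002, -0.002, -1.0]]
force: [-0.0, 1.0, 0.3]
opening: 0.006
time_s: 18.7
position: [0.5331, -0.3894, 0.0285]
tcp_rot: [[0.978, 0.209, -0.0], [0.209, -0.978, 0.0], [-0.0, -0.0, -1.0]]
force: [-0.9, 0.1, 2.2]
opening: 0.006
t 18.7 turn wz 0.002 shift after turn x,y,z cm: 0.16 -0.15 -0.05 tilt [-0.0001 -0.0001] q [-46.  47.  84.  -0.  49. -58.] open 0.006 F [-0.9  0.1  2.2]
```

```bash
python3 -m crank '[[[0.1,-0.1,-1],[0,0,0]],[[0,0,-2],[0,0,0]],[[0,0,-3],[0,0,0]],[[0,0,-2],[0,0,0]],[[0,0,0],[0,0,0]],[[0,0,0],[0,0,0]]]' -0.4
python3 - <<'E'
from h import *
plan('C',0,0,.05,0)
crop(capture('scene'),120,180,270,275,'s8.png',5)
E
```

```text
time_s: 19.3
position: [0.5341, -0.3881, 0.1089]
tcp_rot: [[0.978, 0.209, 0.001], [0.209, -0.978, -0.001], [0.001, 0.001, -1.0]]
force: [0.3, -0.1, -0.4]
opening: 0.468
t 19.3 turn wz 0.003 shift after turn x,y,z cm: 0.04 -0.04 5.89 tilt [0.0006 0.0007] q [-46.  40.  82.   0.  57. -58.] open 0.468 F [ 0.3 -0.1 -0.4]
```

View pics/s8.png

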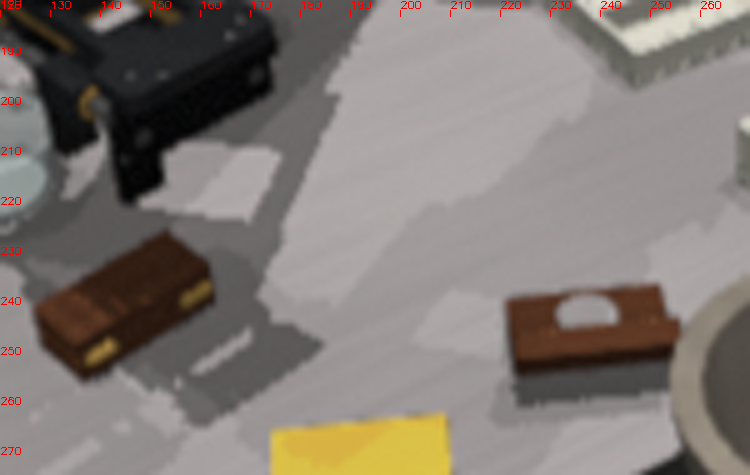

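Run:
```python
from h import *
d=capture('scene'); 
q=[ray(d,*px(X,Y,120,180,5),.028)[:2] for X,Y in[(37,309),(84,347),(212,268),(166,231)]]
q=np.array(q);e=np.roll(q,-1,0)-q
print(q.mean(0),np.linalg.norm(e,axis=1),np.degrees(np.arctan2(e[:,1],e[:,0])))
for X,Y in [(86,381),(214,300)]: print(ray(d,*px(X,Y,120,180,5),0))
im=d['pixels'];crop(d,120,215,170,260,'s9.png',14)
```

```text
[ 0.52514116 -0.39037864] [0.03841184 0.07515316 0.03937951 0.07674171] [  12.91772331  102.3696683  -169.39875673  -76.92053138]
[ 5.45556416e-01 -4.24121633e-01 -1.11022302e-16]
[ 0.52886168 -0.34891717  0.        ]
```

View pics/s9.png

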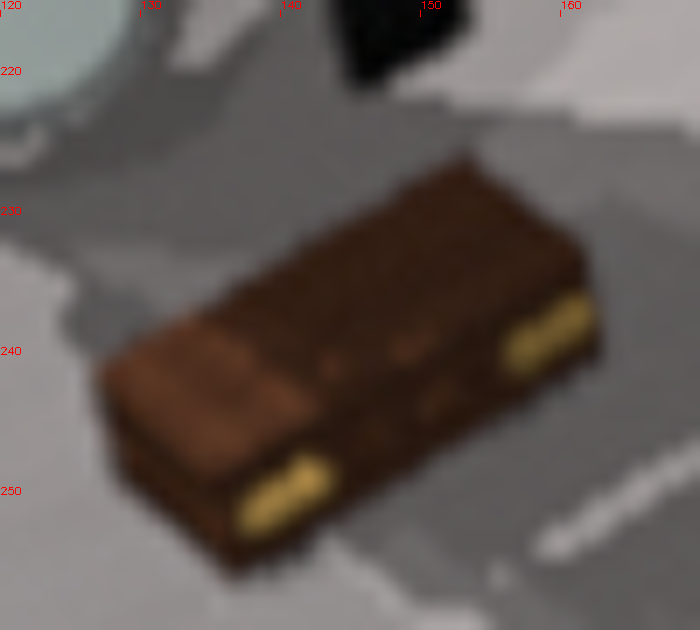

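```bash
sed -i 's/C=(.5344,-.3876,11.9)/C=(.523,-.3905,12.6)/' h.py; python3 -c "
from h import *
plan('C',0,0,.035,0)"
```

```text
t 19.4 turn wz -0.01 shift after turn x,y,z cm: -1.06 0.08 7.23 tilt [-0.0013 -0.0022] q [-46.  41.  82.   0.  57. -58.] open 0.557 F [-0.3 -0.4 -1.2]
```

```bash
python3 -m crank '[[[-0.6,0.1,2],[0,0,-0.01]],[[-0.5,0,2],[0,0,0]],[[0,0,2],[0,0,0]],[[0,0,1],[0,0,0]],[[0,0,0],[0,0,0]]]' -0.6
python3 - <<'E'
from h import *
plan('C',0,0,.006,0)
crop(capture('scene'),110,180,200,265,'s10.png',8)
E
```

```text
time_s: 19.9
position: [0.5219, -0.3901, 0.0358]
tcp_rot: [[0.976, 0.218, -0.004], [0.218, -0.976, 0.004], [-0.003, -0.005, -1.0]]
force: [-0.9, 0.3, 0.3]
opening: 0.796
t 19.9 turn wz -0.0 shift after turn x,y,z cm: 0.1 0.06 2.98 tilt [-0.0027 -0.0047] q [-47.  46.  85.   0.  49. -59.] open 0.796 F [-0.9  0.3  0.3]
```

View pics/s10.png

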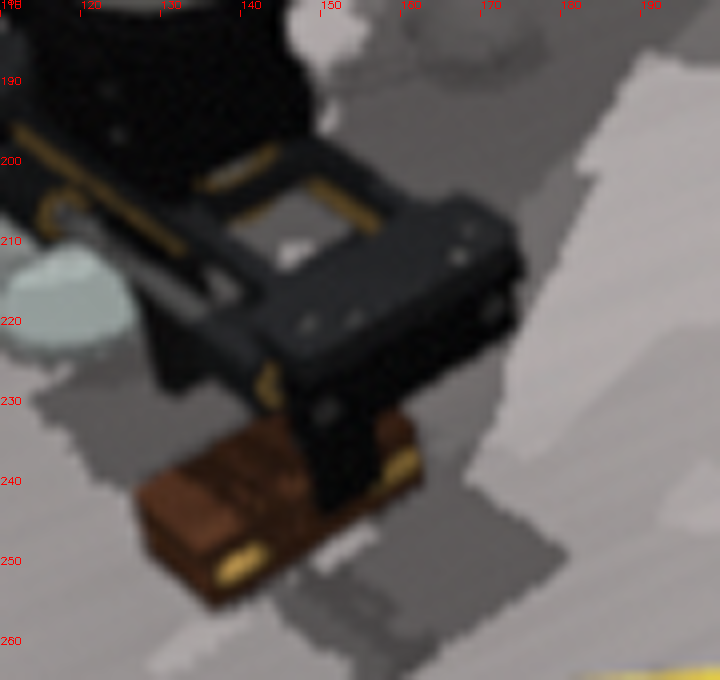

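Straddling well. Descend and grip.

```bash
python3 -m crank '[[[0.1,0,1],[0,0,0]],[[0,0,1],[0,0,0]],[[0,0,0.9],[0,0,0]],[[0,0,0],[0,0,0]]]'
python3 -m crank '[[[0,0,0],[0,0,0]],[[0,0,0],[0,0,0]],[[0,0,0],[0,0,0]],[[0,0,0],[0,0,0]],[[0,0,0],[0,0,0]],[[0,0,0],[0,0,0]],[[0,0,0],[0,0,0]]]' 1
python3 -m crank '[[[0,0,-1],[0,0,0]],[[0,0,-2],[0,0,0]],[[0,0,-3],[0,0,0]],[[0,0,-3],[0,0,0]],[[0,0,-3],[0,0,0]],[[0,0,-2],[0,0,0]],[[0,0,0],[0,0,0]]]'
python3 - <<'E'
from h import *
plan('case',0,0,.14,-90)
crop(capture('scene'),110,150,200,265,'s11.png',6)
E
```

```text
time_s: 20.35
position: [0.5235, -0.3905, 0.008]
tcp_rot: [[0.976, 0.218, -0.002], [0.218, -0.976, 0.002], [-0.002, -0.002, -1.0]]
force: [-0.4, 1.6, -0.5]
opening: 0.798
time_s: 21.05
position: [0.5241, -0.3915, 0.0099]
tcp_rot: [[0.976, 0.218, -0.0], [0.218, -0.976, -0.0], [-0.0, 0.0, -1.0]]
force: [-1.5, 0.3, 2.8]
opening: 0.434
time_s: 21.75
position: [0.5262, -0.3928, 0.1534]
tcp_rot: [[0.976, 0.218, 0.006], [0.218, -0.976, -0.005], [0.004, 0.006, -1.0]]
force: [0.8, -0.3, -1.4]
opening: 0.436
t 21.75 turn wz 1.093 shift after turn x,y,z cm: -57.44 -45.7 1.34 tilt [0.0044 0.0064] q [-46.  37.  81.   0.  61. -59.] open 0.436 F [ 0.8 -0.3 -1.4]
```

View pics/s11.png

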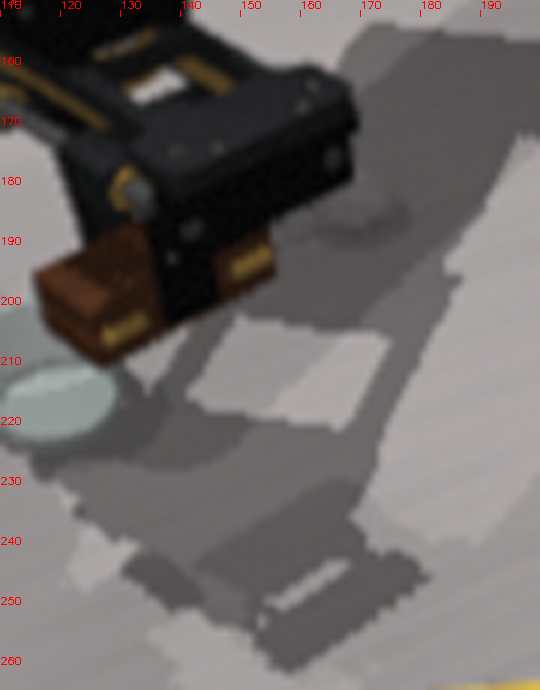

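```bash
python3 -m crank '[[[0,0,0],[0,0,0.13]],[[0,0,0],[0,0,0.14]],[[0,0,0],[0,0,0.14]],[[0,0,0],[0,0,0.14]],[[0,0,0],[0,0,0.14]],[[0,0,0],[0,0,0.14]],[[0,0,0],[0,0,0.14]],[[0,0,0],[0,0,0.12]]]'
python3 -m crank '[[[-2,-1.6,0],[0,0,0]],[[-3.2,-2.5,0],[0,0,0]],[[-3.5,-2.8,0],[0,0,0]],[[-3.5,-2.8,0],[0,0,0]],[[-3.5,-2.8,0],[0,0,0]],[[-3.5,-2.8,0],[0,0,0]],[[-3.5,-2.8,0],[0,0,0]],[[-3.5,-2.8,0],[0,0,0]],[[-3.5,-2.8,0],[0,0,0]],[[-3.5,-2.8,0],[0,0,0]],[[-3.5,-2.8,0],[0,0,0]],[[-3.5,-2.8,0],[0,0,0]]]'
python3 -m crank '[[[-3.5,-2.8,0],[0,0,0]],[[-3.5,-2.8,0],[0,0,0]],[[-3.5,-2.8,0],[0,0,0]],[[-3.5,-2.8,0],[0,0,0]],[[-2,-1.5,0],[0,0,0]],[[-1,-0.8,0],[0,0,0]],[[0,0,0],[0,0,0]],[[0,0,0],[0,0,0]]]'
python3 -c "
from h import *
plan('case',0,0,.06,-90)"
```

```text
time_s: 22.6
position: [0.5233, -0.3901, 0.1471]
tcp_rot: [[0.641, -0.768, -0.003], [-0.768, -0.641, 0.003], [-0.004, 0.0, -1.0]]
force: [-0.3, -0.0, -1.2]
opening: 0.433
time_s: 23.8
position: [0.5088, 0.1248, 0.1479]
tcp_rot: [[0.645, -0.764, -0.003], [-0.764, -0.645, 0.0], [-0.002, 0.003, -1.0]]
force: [0.7, 0.2, -2.2]
opening: 0.433
time_s: 24.6
position: [0.5033, 0.3386, 0.1485]
tcp_rot: [[0.645, -0.765, -0.002], [-0.765, -0.645, -0.002], [-0.0, 0.003, -1.0]]
force: [-0.4, 0.0, -1.6]
opening: 0.435
t 24.6 turn wz 0.002 shift after turn x,y,z cm: 0.05 -0.44 8.85 tilt [-0.0001  0.0028] q [23. 34. 89. -0. 57. 73.] open 0.435 F [-0.4  0.  -1.6]
```

```bash
python3 -m crank '[[[0,-0.4,2],[0,0,0]],[[0,0,3],[0,0,0]],[[0,0,3],[0,0,0]],[[0,0,2.5],[0,0,0]],[[0,0,0.5],[0,0,0]],[[0,0,0],[0,0,0]],[[0,0,0],[0,0,0]]]'
python3 -c "
from h import *
plan('case',0,0,.014,-90)"
```

```text
time_s: 25.3
position: [0.5082, 0.342, 0.0407]
tcp_rot: [[0.644, -0.765, 0.002], [-0.765, -0.644, 0.001], [0.001, -0.002, -1.0]]
force: [-0.4, -0.2, -2.5]
opening: 0.435
t 25.3 turn wz 0.002 shift after turn x,y,z cm: 0.0 0.16 2.67 tilt [ 0.0007 -0.0019] q [24. 43. 91. -0. 45. 73.] open 0.435 F [-0.4 -0.2 -2.5]
```

```bash
python3 -m crank '[[[0,0.1,1],[0,0,0]],[[0,0,1],[0,0,0]],[[0,0,0.5],[0,0,0]],[[0,0,0.2],[0,0,0]],[[0,0,0],[0,0,0]],[[0,0,0],[0,0,0]]]'
python3 -c "
from h import *
plan('case',0,0,.012,-90)"
```

```text
time_s: 25.9
position: [0.5058, 0.3417, 0.0146]
tcp_rot: [[0.645, -0.764, -0.0], [-0.764, -0.645, -0.001], [0.0, 0.001, -1.0]]
force: [-2.9, -3.1, 12.0]
opening: 0.431
t 25.9 turn wz 0.003 shift after turn x,y,z cm: 0.13 -0.05 0.26 tilt [0.0002 0.0007] q [24. 46. 92. -0. 43. 73.] open 0.431 F [-2.9 -3.1 12. ]
```

```bash
python3 -m crank '[[[0,0,-0.1],[0,0,0]],[[0,0,0],[0,0,0]],[[0,0,0],[0,0,0]],[[0,0,0],[0,0,0]]]' -0.1
python3 -m crank '[[[0,0,-1],[0,0,0]],[[0,0,-2],[0,0,0]],[[0,0,-3],[0,0,0]],[[0,0,-4],[0,0,0]],[[0,0,-3],[0,0,0]],[[0,0,0],[0,0,0]]]'
python3 - <<'E'
from h import *
plan('A',.09,0,.12,0)
crop(capture('scene'),290,100,390,180,'s12.png',8)
crop(capture('top'),260,125,400,245,'t12.png',5)
E
```

```text
time_s: 26.3
position: [0.5062, 0.3419, 0.0132]
tcp_rot: [[0.645, -0.764, -0.0], [-0.764, -0.645, -0.0], [-0.0, 0.0, -1.0]]
force: [0.3, 0.5, -0.3]
opening: 0.548
time_s: 26.9
position: [0.5095, 0.3434, 0.149]
tcp_rot: [[0.645, -0.764, 0.01], [-0.764, -0.645, 0.004], [0.003, -0.011, -1.0]]
force: [0.3, -0.1, 1.0]
opening: 0.549
t 26.9 turn wz -0.395 shift after turn x,y,z cm: 47.4 41.95 2.9 tilt [ 0.0031 -0.0105] q [24. 34. 88.  0. 57. 73.] open 0.549 F [ 0.3 -0.1  1. ]
```

View pics/s12.png

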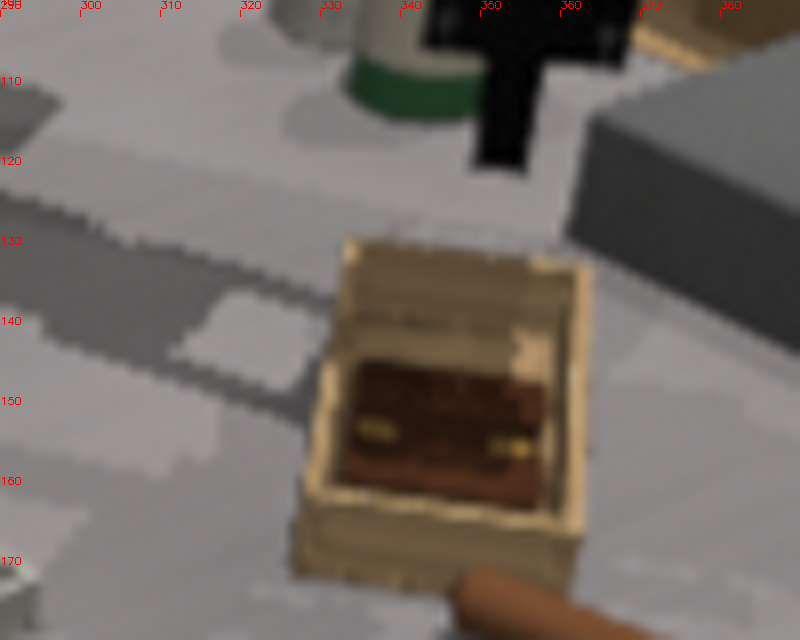

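View pics/t12.png

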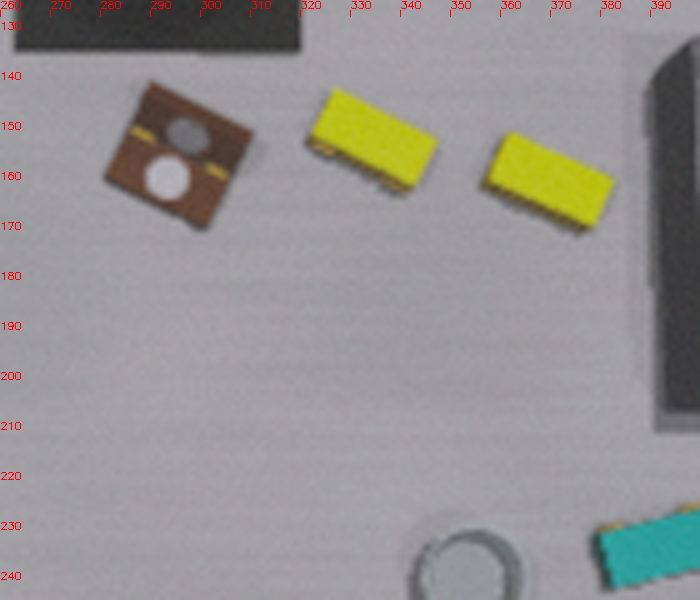

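Run:
```python
from h import *
c=capture('top');d=capture('scene')
crop(c,255,65,330,145,'t13.png',8);crop(d,225,215,345,320,'s13.png',6)
print(tri(c,(293.5,98),d,(291.5,259)))
```

```text
[ 0.84728308 -0.20111711  0.11476627]
```

View pics/t13.png

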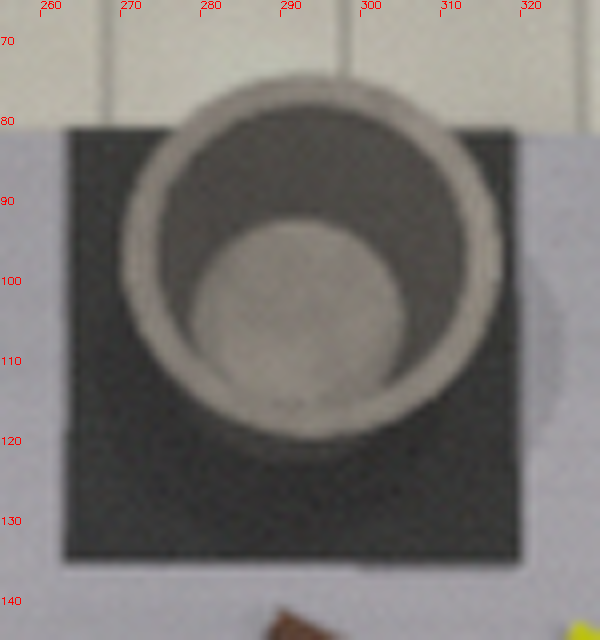

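View pics/s13.png

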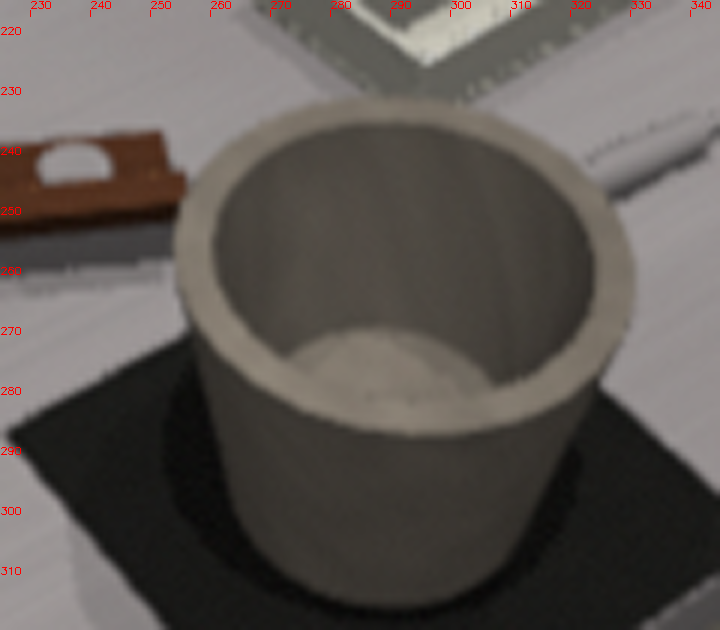

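```bash
python3 -c "
from h import *
plan('A',.074,-.01,.14,-43)"
```

```text
t 27.1 turn wz 0.355 shift after turn x,y,z cm: 62.74 -0.3 0.25 tilt [-0.0007  0.0025] q [24. 35. 88. -0. 57. 73.] open 0.555 F [-0.2 -0.1  0.1]
```

```bash
python3 -m crank '[[[0,0,0],[0,0,0.12]],[[0,0,0],[0,0,0.12]],[[0,0,0],[0,0,0.115]],[[2,0,0],[0,0,0]],[[4,0,0],[0,0,0]],[[4,0,0],[0,0,0]],[[4,0,0],[0,0,0]],[[4,0,0],[0,0,0]],[[4,0,0],[0,0,0]],[[4,0,0],[0,0,0]],[[4,0,0],[0,0,0]],[[4,0,0],[0,0,0]]]' 1
python3 -m crank '[[[4,0,0],[0,0,0]],[[4,0,0],[0,0,0]],[[4,0,0],[0,0,0]],[[4,0,0],[0,0,0]],[[4,0,0],[0,0,0]],[[4,0,0],[0,0,0]],[[3,0,0],[0,0,0]],[[1.5,-0.3,0],[0,0,0]],[[0,0,0],[0,0,0]],[[0,0,0],[0,0,0]]]'
python3 -c "
from h import *
plan('A',.074,-.01,.033,-43)"
```

```text
time_s: 28.3
position: [0.6206, 0.0205, 0.1415]
tcp_rot: [[0.339, -0.941, -0.004], [-0.941, -0.339, 0.001], [-0.002, 0.004, -1.0]]
force: [0.7, 0.1, 0.8]
opening: 0.002
time_s: 29.3
position: [0.7196, -0.2443, 0.1413]
tcp_rot: [[0.339, -0.941, -0.004], [-0.941, -0.339, 0.002], [-0.004, 0.003, -1.0]]
force: [0.4, 0.9, 0.7]
opening: 0.007
t 29.3 turn wz -0.0 shift after turn x,y,z cm: 0.37 0.03 10.83 tilt [-0.0036  0.0027] q [-27.  46.  64.   0.  71.  43.] open 0.007 F [0.4 0.9 0.7]
```

Check the clearance to the mortar and leaf from the camera before going down all the way.

```bash
python3 -m crank '[[[0.3,0,2],[0,0,0]],[[0,0,2],[0,0,0]],[[0,0,1.5],[0,0,0]],[[0,0,0],[0,0,0]],[[0,0,0],[0,0,0]]]'
python3 - <<'E'
from h import *
plan('A',.074,-.01,.033,-43)
crop(capture('scene'),190,150,320,260,'s14.png',6)
crop(capture('top'),240,65,360,185,'t14.png',5)
E
```

```text
time_s: 29.8
position: [0.7217, -0.247, 0.0883]
tcp_rot: [[0.34, -0.94, -0.001], [-0.94, -0.34, 0.001], [-0.001, 0.001, -1.0]]
force: [1.1, -0.5, 1.1]
opening: 0.007
t 29.8 turn wz 0.001 shift after turn x,y,z cm: 0.05 0.14 5.53 tilt [-0.0009  0.0007] q [-27.  49.  65.   0.  66.  43.] open 0.007 F [ 1.1 -0.5  1.1]
```

View pics/s14.png

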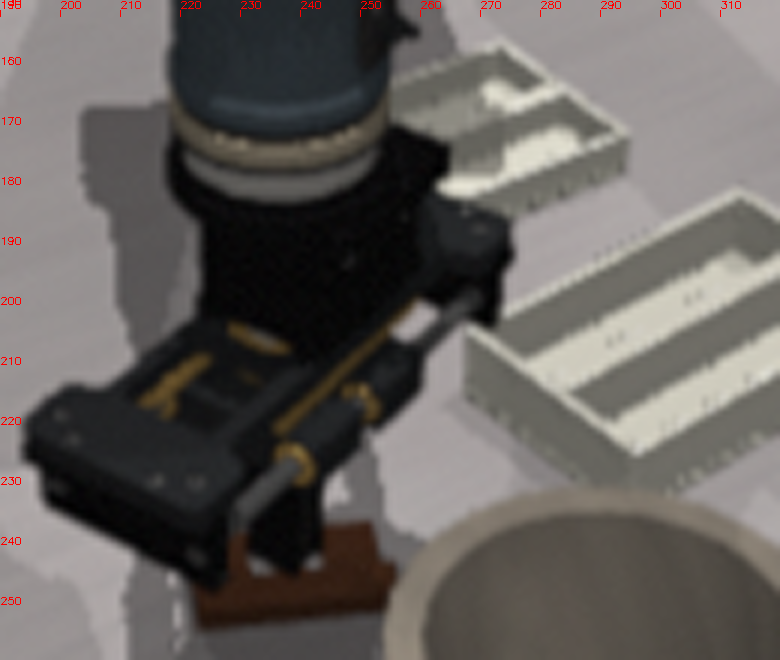

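View pics/t14.png

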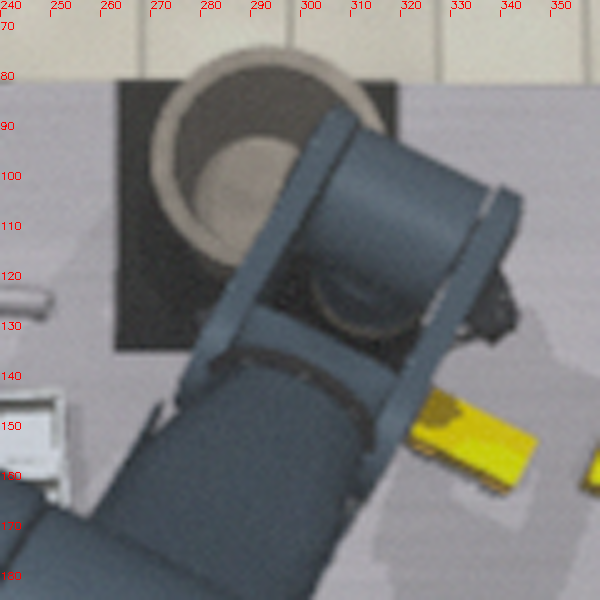

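```bash
python3 -m crank '[[[0,0.1,2],[0,0,0]],[[0,0,2],[0,0,0]],[[0,0,1.4],[0,0,0]],[[0,0,0],[0,0,0]],[[0,0,0],[0,0,0]]]'
python3 -c "
from h import *
plan('A',.05,-.01,.033,-43)
plan('A',.018,0,.046,-43)"
```

```text
time_s: 30.4
position: [0.7214, -0.2485, 0.0351]
tcp_rot: [[0.339, -0.941, 0.001], [-0.941, -0.339, -0.0], [0.001, -0.001, -1.0]]
force: [-0.6, 0.1, 0.5]
opening: 0.004
t 30.4 turn wz 0.0 shift after turn x,y,z cm: -1.84 1.7 0.21 tilt [ 0.0006 -0.0006] q [-27.  53.  66.   0.  61.  43.] open 0.004 F [-0.6  0.1  0.5]
t 30.4 turn wz 0.0 shift after turn x,y,z cm: -4.86 3.15 -1.09 tilt [ 0.0006 -0.0006] q [-27.  53.  66.   0.  61.  43.] open 0.004 F [-0.6  0.1  0.5]
```

```bash
python3 -m crank '[[[-0.37,0.34,0.1],[0,0,0]],[[-0.37,0.34,0],[0,0,0]],[[-0.37,0.34,0],[0,0,0]],[[-0.37,0.34,0],[0,0,0]],[[-0.37,0.34,-0.1],[0,0,0]],[[-0.4,0.35,-0.3],[0,0,0]],[[-0.4,0.35,-0.4],[0,0,0]],[[-0.4,0.35,-0.4],[0,0,0]],[[-0.4,0.35,0],[0,0,0]],[[-0.4,0.35,0],[0,0,0]],[[-0.4,0.35,0],[0,0,0]],[[0,0,0],[0,0,0]]]'
python3 - <<'E'
from h import *
plan('A',.018,0,.046,-43)
plan('A',.0,0,.029,-43)
crop(capture('scene'),190,190,290,270,'s15.png',7)
E
```

```text
time_s: 31.6
position: [0.6693, -0.2202, 0.045]
tcp_rot: [[0.339, -0.941, -0.003], [-0.941, -0.339, 0.001], [-0.002, 0.002, -1.0]]
force: [0.6, 0.0, 0.5]
opening: 0.007
t 31.6 turn wz 0.0 shift after turn x,y,z cm: -0.44 -0.8 -0.1 tilt [-0.0023  0.002 ] q [-27.  48.  76.   0.  56.  43.] open 0.007 F [0.6 0.  0.5]
t 31.6 turn wz 0.0 shift after turn x,y,z cm: -1.75 0.43 1.6 tilt [-0.0023  0.002 ] q [-27.  48.  76.   0.  56.  43.] open 0.007 F [0.6 0.  0.5]
```

View pics/s15.png

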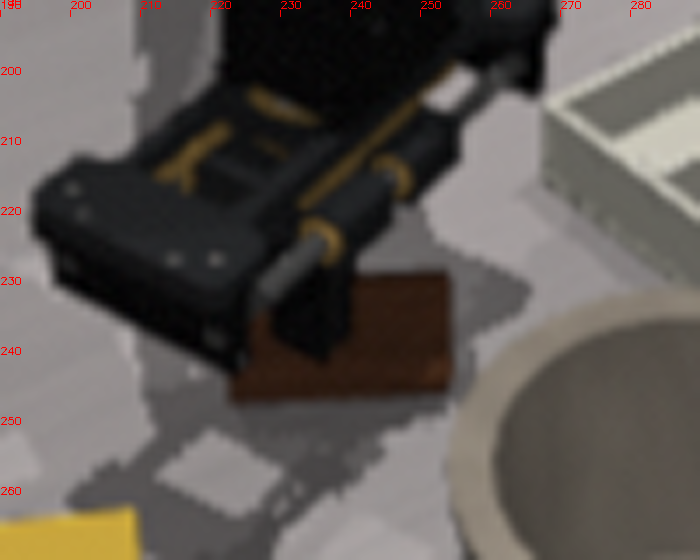

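```bash
python3 -m crank '[[[-0.4,0.3,0],[0,0,0]],[[-0.4,0.3,0.2],[0,0,0]],[[-0.3,0,0.4],[0,0,0]],[[0,0,0.4],[0,0,0]],[[0,0,0.3],[0,0,0]],[[0,0,0.2],[0,0,0]],[[0,0,0],[0,0,0]]]'
python3 -m crank '[[[0,0,-1],[0,0,0]],[[-1,0,-3],[0,0,0]],[[-3,0,-3],[0,0,0]],[[-3,0,-3],[0,0,0]],[[-2,0,-2],[0,0,0]],[[0,0,0],[0,0,0]],[[0,0,0],[0,0,0]]]' -0.6
python3 - <<'E'
from h import *
plan('A',.0,0,.14,0)
crop(capture('scene'),200,200,280,265,'s16.png',9)
crop(capture('top'),260,125,340,185,'t16.png',9)
E
```

```text
time_s: 32.35
position: [0.6612, -0.2127, 0.0301]
tcp_rot: [[0.339, -0.941, -0.001], [-0.941, -0.339, 0.001], [-0.001, 0.001, -1.0]]
force: [-0.8, 0.3, 0.2]
opening: 0.001
time_s: 33.05
position: [0.6316, -0.1285, 0.1515]
tcp_rot: [[0.34, -0.941, 0.002], [-0.941, -0.34, -0.001], [0.002, -0.002, -1.0]]
force: [-0.2, -0.4, -1.4]
opening: 0.558
t 33.05 turn wz -0.749 shift after turn x,y,z cm: 5.97 5.56 1.15 tilt [ 0.0021 -0.0016] q [-21.  36.  83.  -0.  61.  49.] open 0.558 F [-0.2 -0.4 -1.4]
```

View pics/s16.png

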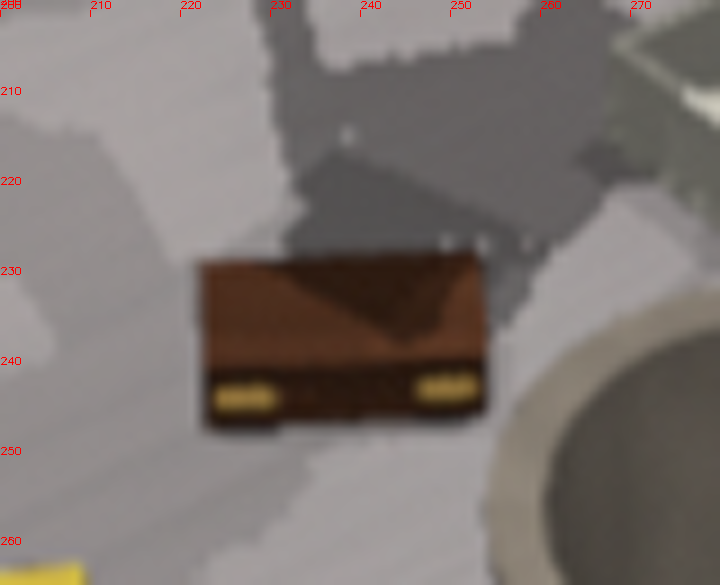

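View pics/t16.png

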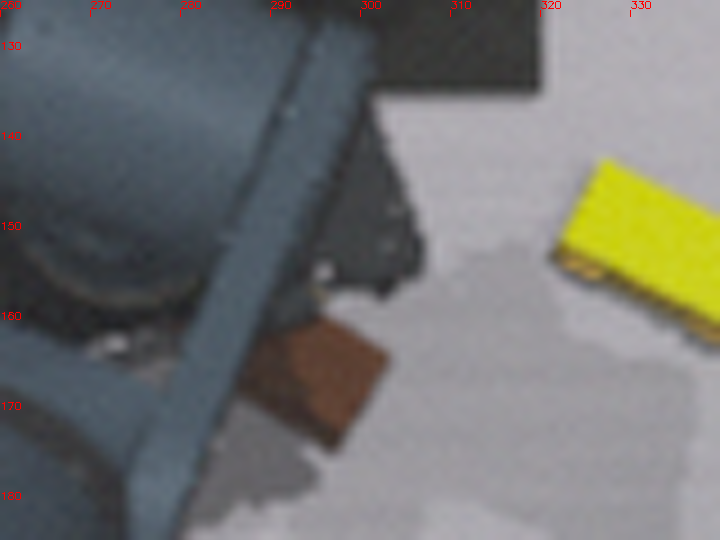

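Run:
```python
from h import *
d=capture('scene');c=capture('top')
q=np.array([ray(d,*px(X,Y,200,200,9),.028)[:2] for X,Y in[(202,262),(206,367),(487,358),(475,252)]])
e=np.roll(q,-1,0)-q
print(q.mean(0),np.linalg.norm(e,axis=1),np.degrees(np.arctan2(e[:,1],e[:,0])))
r=np.array([ray(c,*px(X,Y,260,125,9),.028)[:2] for X,Y in[(334,451),(389,357)]]);print(r,q)
f=r[1]-r[0];print(np.linalg.norm(f),np.degrees(np.arctan2(f[1],f[0])))
u=f/np.linalg.norm(f);print('ctr from top',r.mean(0)+.04*np.array([-u[1],u[0]]))
```

```text
[ 0.64563663 -0.19615468] [0.042644   0.07672724 0.04338376 0.07725472] [ -30.65591285   57.85150483  148.62667747 -121.59205562]
[[ 0.60608353 -0.21729597]
 [ 0.64226656 -0.23831718]] [[ 0.60696974 -0.21797508]
 [ 0.64365402 -0.23971845]
 [ 0.68448177 -0.17475565]
 [ 0.647441   -0.15216954]]
0.041846176931544916 -30.15525216370625
ctr from top [ 0.64426884 -0.19321988]
```

```bash
sed -i 's/A=(.6593,-.2052,-27.2)/A=(.645,-.195,-31)/' h.py; python3 -m crank '[[[0,0,0],[0,0,-0.12]],[[0,0,0],[0,0,-0.12]],[[0,0,0],[0,0,-0.12]],[[0,0,0],[0,0,-0.12]],[[0,0,0],[0,0,-0.12]],[[0,0,0],[0,0,-0.08]],[[0,0,0],[0,0,0]]]'; python3 -c "
from h import *
plan('A',0,0,.05,0)"
```

```text
time_s: 33.95
position: [0.6306, -0.129, 0.1492]
tcp_rot: [[0.854, -0.52, -0.002], [-0.52, -0.854, 0.001], [-0.002, 0.0, -1.0]]
force: [0.7, -0.1, 0.1]
opening: 0.801
t 33.95 turn wz -0.005 shift after turn x,y,z cm: 4.63 4.91 9.92 tilt [-0.0018  0.0004] q [-21.  37.  83.  -0.  61.  10.] open 0.801 F [ 0.7 -0.1  0.1]
```

```bash
python3 -m crank '[[[2,2,1],[0,0,0]],[[2,2,2],[0,0,0]],[[0.6,0.9,3],[0,0,0]],[[0,0,3],[0,0,0]],[[0,0,1],[0,0,0]],[[0,0,0],[0,0,0]],[[0,0,0],[0,0,0]]]'
python3 - <<'E'
from h import *
plan('A',0,0,.007,0)
crop(capture('scene'),200,180,280,265,'s17.png',8)
E
```

```text
time_s: 34.65
position: [0.6455, -0.1941, 0.0512]
tcp_rot: [[0.855, -0.519, 0.001], [-0.519, -0.855, -0.0], [0.001, -0.0, -1.0]]
force: [0.3, -0.3, 0.5]
opening: 0.799
t 34.65 turn wz -0.004 shift after turn x,y,z cm: 0.0 0.11 4.42 tilt [ 0.0011 -0.0002] q [-26.  46.  81.   0.  53.   5.] open 0.799 F [ 0.3 -0.3  0.5]
```

View pics/s17.png

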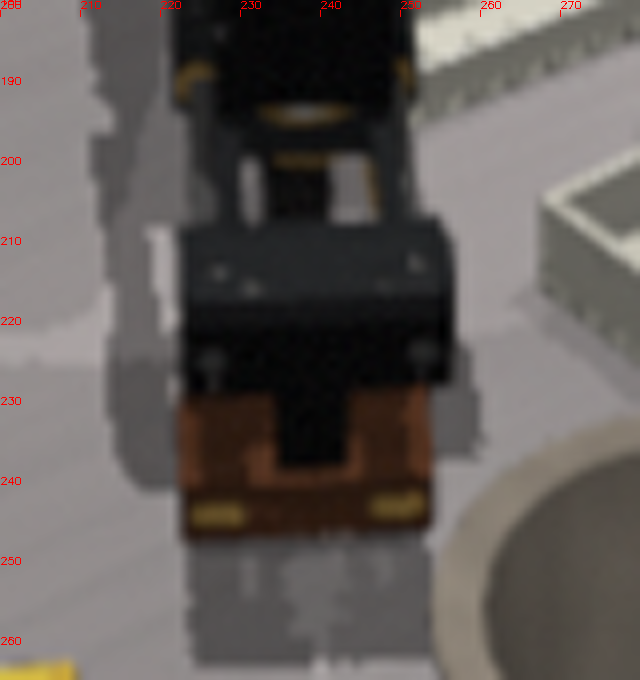

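```bash
python3 -m crank '[[[0,0,1.5],[0,0,0]],[[0,0,1.5],[0,0,0]],[[0,0,1],[0,0,0]],[[0,0,0.4],[0,0,0]],[[0,0,0],[0,0,0]],[[0,0,0],[0,0,0]]]'
python3 -m crank '[[[0,0,0],[0,0,0]],[[0,0,0],[0,0,0]],[[0,0,0],[0,0,0]],[[0,0,0],[0,0,0]],[[0,0,0],[0,0,0]],[[0,0,0],[0,0,0]],[[0,0,0],[0,0,0]]]' 1
python3 -m crank '[[[0,0,-1],[0,0,0]],[[0,0,-2],[0,0,0]],[[0,0,-3],[0,0,0]],[[0,0,-3],[0,0,0]],[[0,0,-3],[0,0,0]],[[0,0,-2],[0,0,0]],[[0,0,0],[0,0,0]]]'
python3 - <<'E'
from h import *
plan('case',0,.064,.14,-90)
crop(capture('scene'),190,140,280,265,'s18.png',6)
E
```

```text
time_s: 35.3
position: [0.645, -0.194, 0.0065]
tcp_rot: [[0.855, -0.518, 0.0], [-0.518, -0.855, -0.0], [0.0, -0.0, -1.0]]
force: [-0.8, 1.0, 0.6]
opening: 0.8
time_s: 36.0
position: [0.6455, -0.1943, 0.0069]
tcp_rot: [[0.855, -0.518, 0.001], [-0.518, -0.855, -0.001], [0.001, -0.0, -1.0]]
force: [1.9, -0.8, 1.0]
opening: 0.434
time_s: 36.7
position: [0.6465, -0.1946, 0.1503]
tcp_rot: [[0.855, -0.518, 0.006], [-0.518, -0.855, -0.003], [0.006, -0.001, -1.0]]
force: [0.6, 0.0, -1.6]
opening: 0.432
t 36.7 turn wz 0.328 shift after turn x,y,z cm: -56.4 -23.74 1.03 tilt [ 0.0062 -0.0007] q [-26.  39.  78.   0.  63.   5.] open 0.432 F [ 0.6  0.  -1.6]
```

View pics/s18.png

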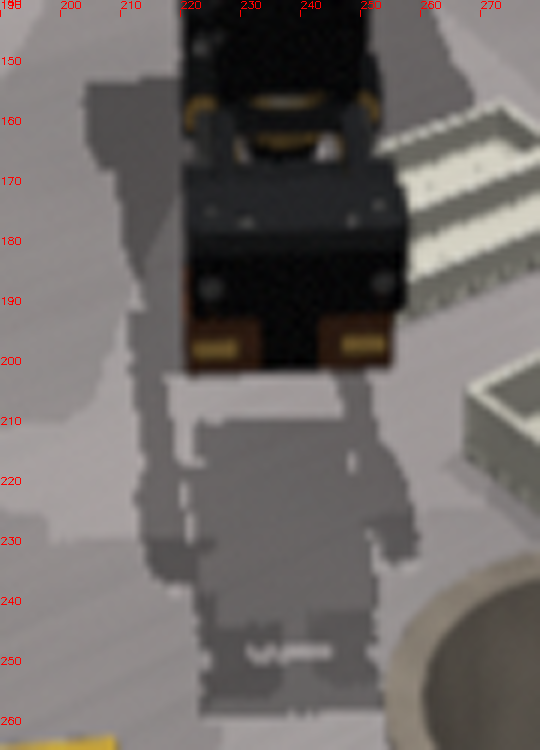

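```bash
python3 -m crank '[[[0,0,0],[0,0,0.11]],[[0,0,0],[0,0,0.11]],[[0,0,0],[0,0,0.105]],[[-3,-1.25,0],[0,0,0]],[[-4,-1.7,0],[0,0,0]],[[-4,-1.7,0],[0,0,0]],[[-4,-1.7,0],[0,0,0]],[[-4,-1.7,0],[0,0,0]],[[-4,-1.7,0],[0,0,0]],[[-4,-1.7,0],[0,0,0]],[[-4,-1.7,0],[0,0,0]],[[-4,-1.7,0],[0,0,0]]]'
python3 -m crank '[[[-4,-1.7,0],[0,0,0]],[[-4,-1.7,0],[0,0,0]],[[-4,-1.7,0],[0,0,0]],[[-4,-1.7,0],[0,0,0]],[[-3,-1.2,0],[0,0,0]],[[-2,-0.6,0],[0,0,0]],[[0,0,0],[0,0,0]],[[0,0,0],[0,0,0]]]'
python3 -c "
from h import *
plan('case',0,.064,.04,-90)"
```

```text
time_s: 37.95
position: [0.5302, 0.1706, 0.1447]
tcp_rot: [[0.645, -0.764, -0.005], [-0.765, -0.645, -0.0], [-0.003, 0.004, -1.0]]
force: [1.2, 0.1, -2.0]
opening: 0.435
time_s: 38.75
position: [0.4616, 0.3846, 0.1448]
tcp_rot: [[0.646, -0.763, -0.003], [-0.763, -0.646, -0.002], [-0.0, 0.004, -1.0]]
force: [-0.6, -0.5, -2.3]
opening: 0.434
t 38.75 turn wz 0.004 shift after turn x,y,z cm: -0.14 -0.67 10.48 tilt [-0.0002  0.004 ] q [29. 34. 90. -0. 57. 79.] open 0.434 F [-0.6 -0.5 -2.3]
```

```bash
python3 -m crank '[[[-0.1,-0.6,2],[0,0,0]],[[0,0,3],[0,0,0]],[[0,0,3],[0,0,0]],[[0,0,2],[0,0,0]],[[0,0,0.5],[0,0,0]],[[0,0,0],[0,0,0]],[[0,0,0],[0,0,0]]]'
python3 -c "
from h import *
plan('case',0,.064,.012,-90)"
```

```text
time_s: 39.45
position: [0.468, 0.3896, 0.0423]
tcp_rot: [[0.644, -0.765, 0.001], [-0.765, -0.644, 0.001], [0.0, -0.001, -1.0]]
force: [0.6, -0.1, -1.6]
opening: 0.436
t 39.45 turn wz 0.002 shift after turn x,y,z cm: -0.17 0.14 3.03 tilt [ 0.0004 -0.0014] q [29. 43. 92. -0. 45. 79.] open 0.436 F [ 0.6 -0.1 -1.6]
```

```bash
python3 -m crank '[[[-0.1,0.1,1],[0,0,0]],[[0,0,1],[0,0,0]],[[0,0,0.7],[0,0,0]],[[0,0,0.25],[0,0,0]],[[0,0,0],[0,0,0]],[[0,0,0],[0,0,0]]]'
python3 -c "
from h import *
plan('case',0,.064,.012,-90)"
```

```text
time_s: 40.05
position: [0.4656, 0.3901, 0.0119]
tcp_rot: [[0.645, -0.764, 0.0], [-0.764, -0.645, 0.0], [0.0, -0.0, -1.0]]
force: [-0.2, -0.8, -2.2]
opening: 0.436
t 40.05 turn wz 0.003 shift after turn x,y,z cm: 0.02 -0.01 -0.01 tilt [ 0.     -0.0003] q [29. 46. 92.  0. 42. 79.] open 0.436 F [-0.2 -0.8 -2.2]
```

Release here, retreat, and look at everything.

```bash
python3 -m crank '[[[0,0,0],[0,0,0]],[[0,0,0],[0,0,0]],[[0,0,0],[0,0,0]],[[0,0,0],[0,0,0]]]' -0.1
python3 -m crank '[[[0,0,-1],[0,0,0]],[[0,0,-2],[0,0,0]],[[0,0,-3],[0,0,0]],[[0,0,-4],[0,0,0]],[[0,0,-3],[0,0,0]],[[4,0,-2],[0,0,0]],[[4,0,0],[0,0,0]],[[4,0,0],[0,0,0]],[[4,0,0],[0,0,0]],[[4,0,0],[0,0,0]],[[4,0,0],[0,0,0]],[[4,0,0],[0,0,0]]]'
python3 -m crank '[[[4,0,0],[0,0,0]],[[4,0,0],[0,0,0]],[[4,0,0],[0,0,0]],[[4,0,0],[0,0,0]],[[2,0,0],[0,0,0]],[[0,0,0],[0,0,0]]]'
python3 - <<'E'
from h import *
plan('case',0,.025,.2,0)
c=capture('top')
crop(capture('scene'),220,110,375,230,'s19.png',5)
crop(c,80,130,270,250,'t19.png',4)
cv2.imwrite('pics/t19f.png',c['pixels'][:,:,::-1])
E
```

```text
time_s: 40.45
position: [0.4657, 0.3901, 0.0122]
tcp_rot: [[0.645, -0.764, 0.0], [-0.764, -0.645, 0.0], [0.0, -0.0, -1.0]]
force: [-1.2, -0.7, -0.5]
opening: 0.548
time_s: 41.65
position: [0.647, 0.1746, 0.163]
tcp_rot: [[0.645, -0.764, 0.001], [-0.764, -0.645, 0.0], [0.0, -0.001, -1.0]]
force: [0.5, -0.4, 0.6]
opening: 0.549
time_s: 42.25
position: [0.764, 0.0349, 0.1625]
tcp_rot: [[0.642, -0.767, 0.002], [-0.767, -0.642, -0.001], [0.002, -0.001, -1.0]]
force: [0.5, 0.0, 0.2]
opening: 0.551
t 42.25 turn wz -1.572 shift after turn x,y,z cm: -0.01 -42.47 -3.75 tilt [ 0.0023 -0.0011] q [-6. 45. 62. -0. 73. 44.] open 0.551 F [0.5 0.  0.2]
```

View pics/s19.png

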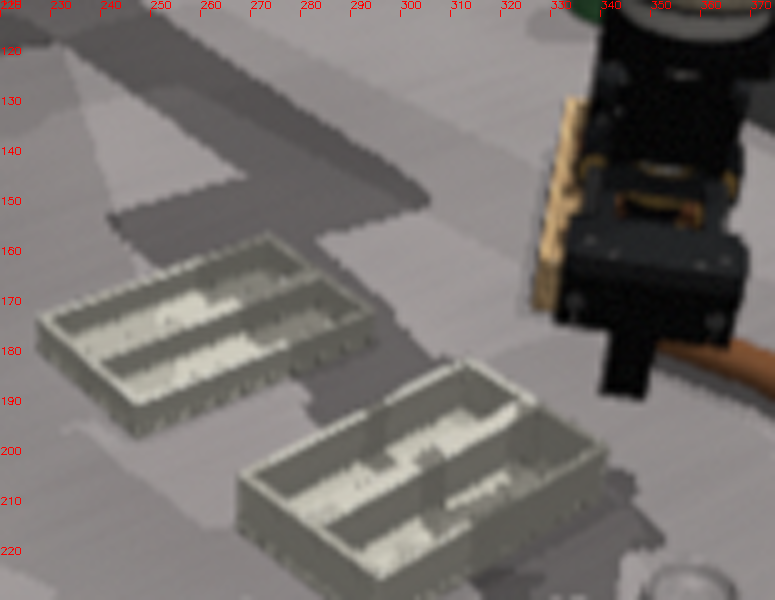

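View pics/t19.png

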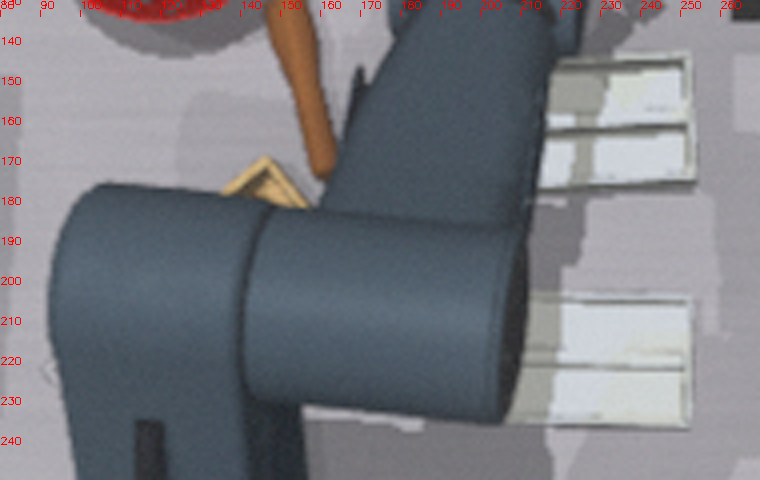

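View pics/t19f.png

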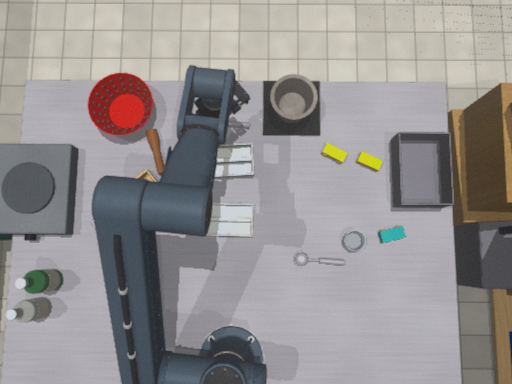

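```bash
python3 -m crank '[[[0.5,1.5,0],[0,0,-0.1]],[[0,0,0],[0,0,-0.14]],[[0,0,0],[0,0,-0.14]],[[0,0,0],[0,0,-0.14]],[[0,0,0],[0,0,-0.14]],[[0,0,0],[0,0,-0.14]],[[0,0,0],[0,0,-0.12]],[[-2,4,-1],[0,0,0]],[[-2,4,0],[0,0,0]],[[-2,4,0],[0,0,0]],[[-2,4,0],[0,0,0]],[[-2,4,0],[0,0,0]]]'
python3 -m crank '[[[-2,4,0],[0,0,0]],[[-2,4,0],[0,0,0]],[[0,0,0],[0,0,0]],[[0,0,0],[0,0,0]]]'
python3 - <<'E'
from h import *
plan('case',0,.025,.2,0)
c=capture('top')
d=capture('scene')
crop(d,310,110,390,185,'s20.png',10)
crop(c,75,160,185,250,'t20.png',7)
crop(c,190,135,270,250,'t21.png',6)
crop(d,220,145,350,235,'s21.png',6)
E
```

```text
time_s: 43.55
position: [0.6626, -0.1786, 0.1727]
tcp_rot: [[0.999, 0.053, -0.0], [0.053, -0.999, 0.001], [-0.0, -0.001, -1.0]]
force: [0.9, 0.1, -0.2]
opening: 0.552
time_s: 43.95
position: [0.6274, -0.2607, 0.1725]
tcp_rot: [[0.999, 0.049, -0.0], [0.049, -0.999, 0.001], [-0.0, -0.001, -1.0]]
force: [0.5, -0.1, -0.3]
opening: 0.55
t 43.95 turn wz -0.649 shift after turn x,y,z cm: 29.45 -56.33 -2.75 tilt [-0.0001 -0.0013] q [-32.  38.  76.   0.  66. -35.] open 0.55 F [ 0.5 -0.1 -0.3]
```

View pics/s20.png

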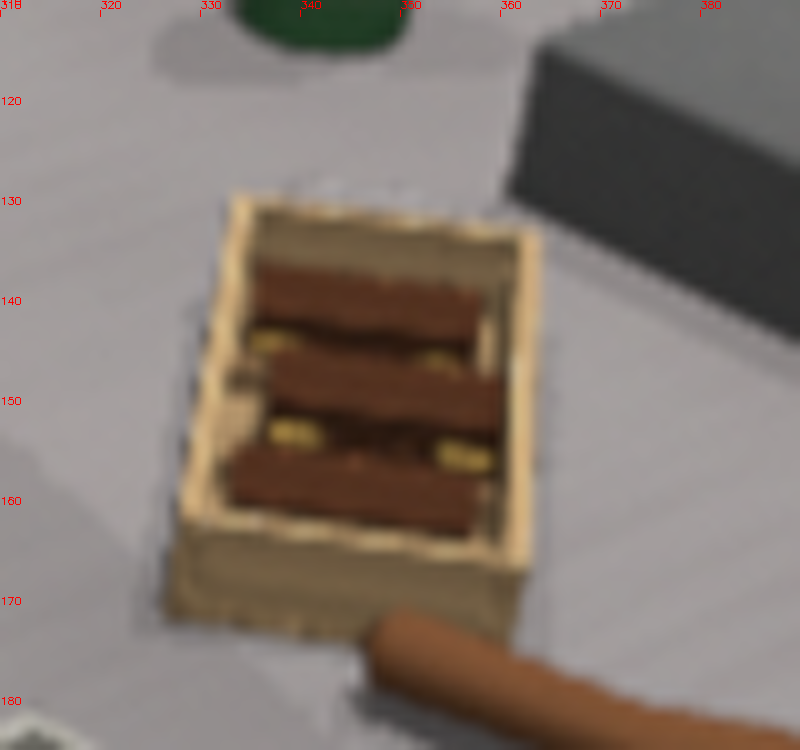

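View pics/t20.png

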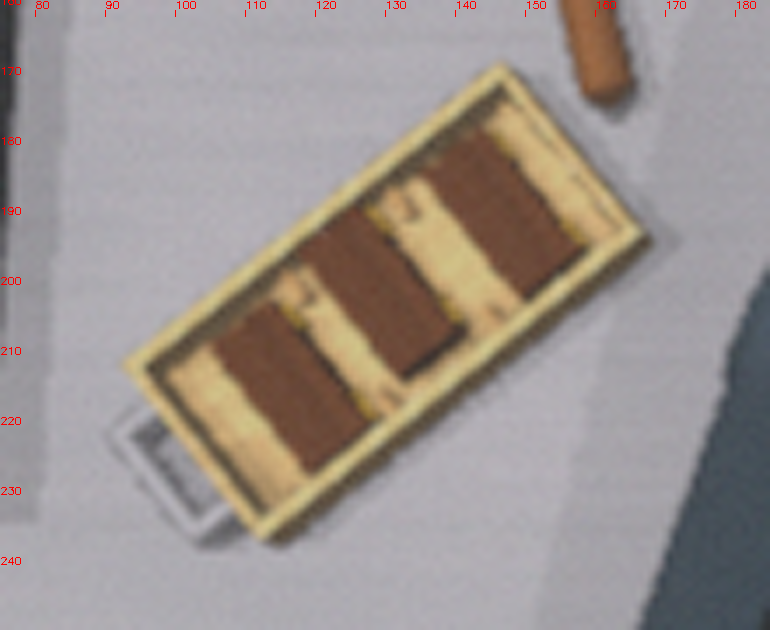

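View pics/t21.png

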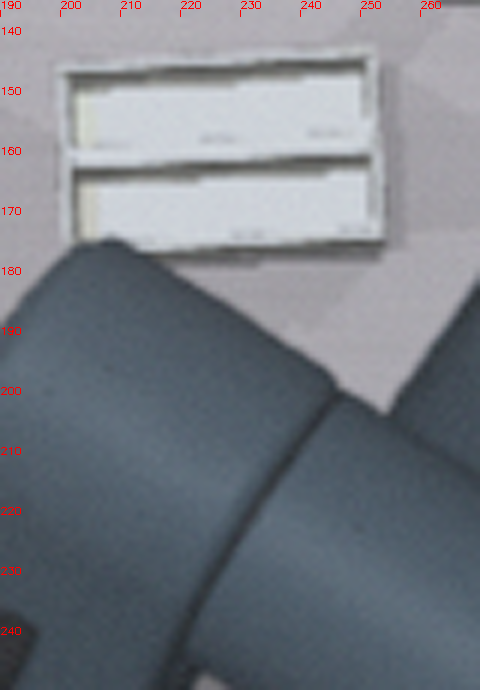

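View pics/s21.png

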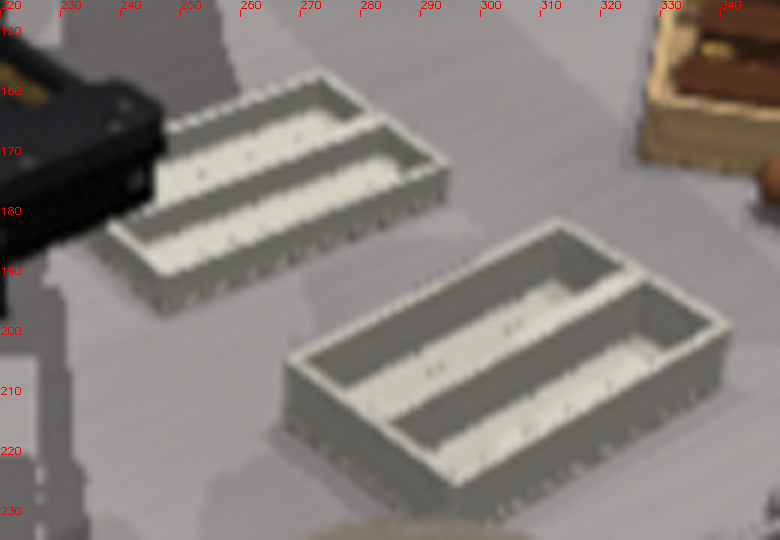

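Run:
```python
from h import *
c=capture('top');d=capture('scene')
def Q(k,pts,x0,y0,s,z):
    q=np.array([ray(k,*px(X,Y,x0,y0,s),z)[:2] for X,Y in pts]); e=np.roll(q,-1,0)-q
    print(q.mean(0).round(4),np.linalg.norm(e,axis=1).round(4),np.degrees(np.arctan2(e[:,1],e[:,0])).round(1)); return q
print('case');Q(c,[(503,61),(651,240),(262,541),(124,366)],75,160,7,.04)
Q(d,[(528,570),(184,516),(236,193),(541,231)],310,110,10,.04)
x,y,a=FR['case'];t=np.radians(a);M=np.array([[np.cos(t),np.sin(t)],[-np.sin(t),np.cos(t)]])
for n,p in dict(b0=[(484,132),(588,248),(526,300),(424,178)],b1=[(358,207),(467,328),(405,380),(298,256)],b2=[(273,302),(375,420),(310,474),(210,350)]).items():
    q=Q(c,p,75,160,7,.033); print(n,M@(q.mean(0)-[x,y]))
print('deep');q=Q(c,[(58,68),(378,50),(385,248),(62,260)],190,135,6,.04)
q=Q(d,[(731,323),(458,487),(286,360),(560,218)],220,145,6,.04)
```

```text
case
[0.5067 0.3419] [0.1142 0.2298 0.1081 0.2291] [-139.4  128.9   40.3  -49.6]
[0.5064 0.3427] [0.1071 0.229  0.1087 0.2326] [-141.4  130.6   40.5  -49.8]
[0.5495 0.2883] [0.0768 0.0383 0.0782 0.036 ] [-137.   131.3   41.2  -51.1]
b0 [-0.0013479  -0.06772349]
[0.5113 0.346 ] [0.08   0.038  0.0803 0.0366] [-136.6  131.3   42.3  -49.2]
b1 [0.00650615 0.00104241]
[0.4661 0.3869] [0.0763 0.0394 0.0778 0.0372] [-137.5  131.    40.7  -51.3]
b2 [-0.00185556  0.06149505]
deep
[0.6511 0.0212] [0.1816 0.1139 0.1813 0.1103] [ -86.4 -177.6   92.5    2.5]
[0.654  0.0204] [0.1798 0.1098 0.1797 0.1079] [ -85.4 -176.1   94.     3.9]
```

```bash
sed -i "s/^FR=dict(/FR=dict(deep=(.6525,.0203,3.3),/; s/case=(.507,.341,40.0)/case=(.5068,.3418,40.1)/" h.py; python3 -m crank '[[[0,-4,0],[0,0,-0.01]],[[0.4,-4,0],[0,0,0]],[[0,-4,1],[0,0,0]],[[0,-4,1],[0,0,0]],[[0,-4,1],[0,0,0]],[[0,-4,1],[0,0,0]],[[0,-3,1],[0,0,0]],[[0,-1,1],[0,0,0]],[[0,0,0],[0,0,0]],[[0,0,0],[0,0,0]]]' 0.1
python3 -c "
from h import *
plan('deep',0,0,.012,0)"
```

```text
time_s: 45.15
position: [0.6161, 0.0177, 0.112]
tcp_rot: [[0.998, 0.061, 0.0], [0.061, -0.998, -0.001], [0.0, 0.001, -1.0]]
force: [0.2, 0.1, -0.2]
opening: 0.449
t 45.15 turn wz 0.003 shift after turn x,y,z cm: 3.65 -0.05 10.0 tilt [0.0003 0.0007] q [ -9.  37.  89.  -0.  54. -12.] open 0.449 F [ 0.2  0.1 -0.2]
```

```bash
python3 -m crank '[[[2,0,0],[0,0,0]],[[1.6,0,2],[0,0,0]],[[0,0,2],[0,0,0]],[[0,0,1],[0,0,0]],[[0,0,0],[0,0,0]],[[0,0,0],[0,0,0]]]'
python3 - <<'E'
from h import *
plan('deep',0,0,.012,0)
crop(capture('scene'),220,145,350,235,'s22.png',6)
E
```

```text
time_s: 45.75
position: [0.6518, 0.0192, 0.0625]
tcp_rot: [[0.998, 0.059, 0.0], [0.059, -0.998, -0.0], [0.0, 0.0, -1.0]]
force: [-0.5, 0.3, -0.0]
opening: 0.447
t 45.75 turn wz 0.001 shift after turn x,y,z cm: 0.07 -0.1 5.05 tilt [0.0004 0.0002] q [ -8.  44.  85.  -0.  52. -11.] open 0.447 F [-0.5  0.3 -0. ]
```

View pics/s22.png

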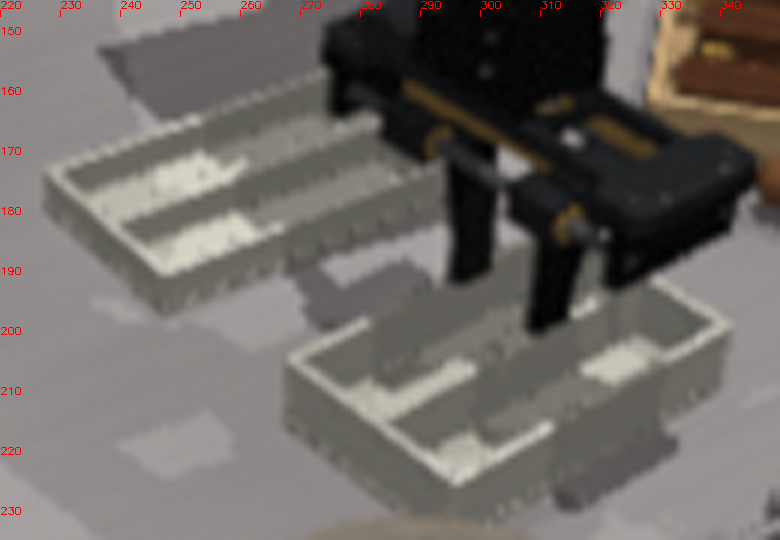

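```bash
python3 -m crank '[[[0.05,-0.1,1.5],[0,0,0]],[[0,0,1.5],[0,0,0]],[[0,0,1.3],[0,0,0]],[[0,0,0.7],[0,0,0]],[[0,0,0],[0,0,0]],[[0,0,0],[0,0,0]]]'
python3 -m crank '[[[0,0,0],[0,0,0]],[[0,0,0],[0,0,0]],[[0,0,0],[0,0,0]],[[0,0,0],[0,0,0]],[[0,0,0],[0,0,0]],[[0,0,0],[0,0,0]]]' 1
python3 -m crank '[[[0,0,-0.5],[0,0,0]],[[0,0,-1],[0,0,0]],[[0,0,-2],[0,0,0]],[[0,0,-3],[0,0,0]],[[0,0,-3],[0,0,0]],[[0,0,-2],[0,0,0]],[[0,0,-1],[0,0,0]],[[0,0,0],[0,0,0]]]'
python3 - <<'E'
from h import *
plan('case',0,.025,.14,0)
plan('deep',0,0,.14,0)
crop(capture('scene'),220,100,350,235,'s23.png',5)
E
```

```text
time_s: 46.4
position: [0.652, 0.0213, 0.0117]
tcp_rot: [[0.998, 0.06, -0.0], [0.06, -0.998, 0.0], [-0.0, -0.0, -1.0]]
force: [0.4, -0.3, 0.2]
opening: 0.447
time_s: 47.0
position: [0.6529, 0.0212, 0.0125]
tcp_rot: [[0.998, 0.06, 0.002], [0.06, -0.998, -0.0], [0.002, 0.0, -1.0]]
force: [1.4, 0.2, 0.5]
opening: 0.134
time_s: 47.8
position: [0.6527, 0.0212, 0.1387]
tcp_rot: [[0.998, 0.06, 0.003], [0.06, -0.998, -0.0], [0.003, 0.001, -1.0]]
force: [-0.0, -0.1, -3.2]
opening: 0.133
t 47.8 turn wz -0.64 shift after turn x,y,z cm: 9.5 -36.42 -0.13 tilt [0.0026 0.0005] q [ -8.  38.  82.  -0.  60. -11.] open 0.133 F [-0.  -0.1 -3.2]
t 47.8 turn wz 0.002 shift after turn x,y,z cm: -0.02 0.09 -0.13 tilt [0.0026 0.0005] q [ -8.  38.  82.  -0.  60. -11.] open 0.133 F [-0.  -0.1 -3.2]
```

View pics/s23.png

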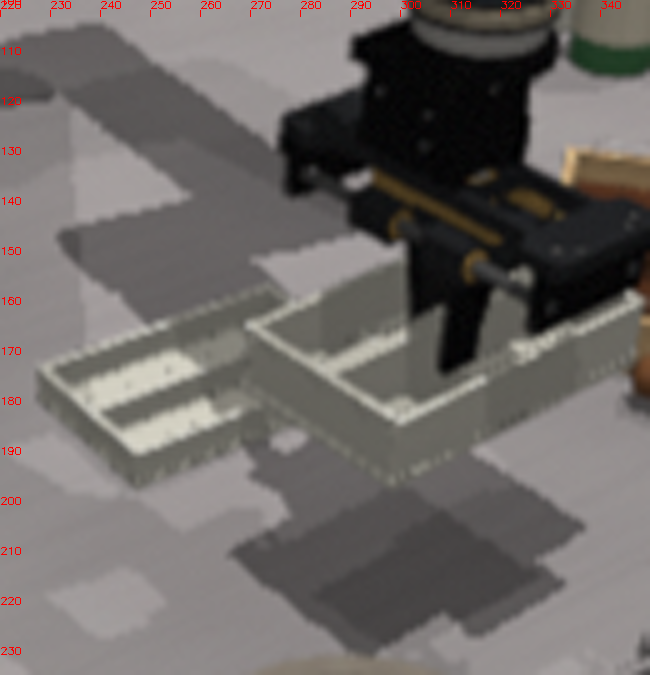

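```bash
python3 -m crank '[[[0,0,0],[0,0,-0.1]],[[0,0,0],[0,0,-0.14]],[[0,0,0],[0,0,-0.14]],[[0,0,0],[0,0,-0.14]],[[0,0,0],[0,0,-0.12]],[[0.5,-2,0],[0,0,0]],[[1,-4,0],[0,0,0]],[[1,-4,0],[0,0,0]],[[1,-4,0],[0,0,0]],[[1,-4,0],[0,0,0]],[[1,-4,0],[0,0,0]],[[1,-4,0],[0,0,0]]]'
python3 -m crank '[[[1,-4,0],[0,0,0]],[[1,-3,0],[0,0,0]],[[1,-2,0],[0,0,0]],[[0,-1,0],[0,0,0]],[[0,0,0],[0,0,0]],[[0,0,0],[0,0,0]]]'
python3 -c "
from h import *
plan('case',0,.026,.07,0)"
```

```text
time_s: 49.05
position: [0.5314, 0.2637, 0.1357]
tcp_rot: [[0.766, 0.643, -0.004], [0.643, -0.766, -0.0], [-0.003, -0.002, -1.0]]
force: [1.2, -0.2, -3.5]
opening: 0.133
time_s: 49.65
position: [0.4921, 0.3569, 0.1364]
tcp_rot: [[0.765, 0.644, -0.001], [0.644, -0.765, -0.001], [-0.002, 0.0, -1.0]]
force: [0.1, 0.1, -2.4]
opening: 0.132
t 49.65 turn wz -0.0 shift after turn x,y,z cm: 0.15 -0.5 6.64 tilt [-0.002   0.0001] q [ 25.  35.  89.  -0.  56. -15.] open 0.132 F [ 0.1  0.1 -2.4]
```

```bash
python3 -m crank '[[[0.15,-0.5,1],[0,0,0]],[[0,0,2],[0,0,0]],[[0,0,2],[0,0,0]],[[0,0,1.5],[0,0,0]],[[0,0,0],[0,0,0]],[[0,0,0],[0,0,0]],[[0,0,0],[0,0,0]]]'
python3 - <<'E'
from h import *
plan('case',0,.026,.052,0)
c=capture('top');d=capture('scene')
crop(d,310,90,390,185,'s24.png',8)
crop(c,75,150,185,250,'t24.png',7)
E
```

```text
time_s: 50.35
position: [0.4917, 0.3628, 0.0729]
tcp_rot: [[0.765, 0.644, 0.002], [0.644, -0.765, 0.001], [0.002, 0.0, -1.0]]
force: [0.2, -0.3, -2.5]
opening: 0.137
t 50.35 turn wz -0.0 shift after turn x,y,z cm: -0.19 -0.02 2.09 tilt [0.0019 0.0005] q [ 26.  40.  91.   0.  49. -14.] open 0.137 F [ 0.2 -0.3 -2.5]
```

View pics/s24.png

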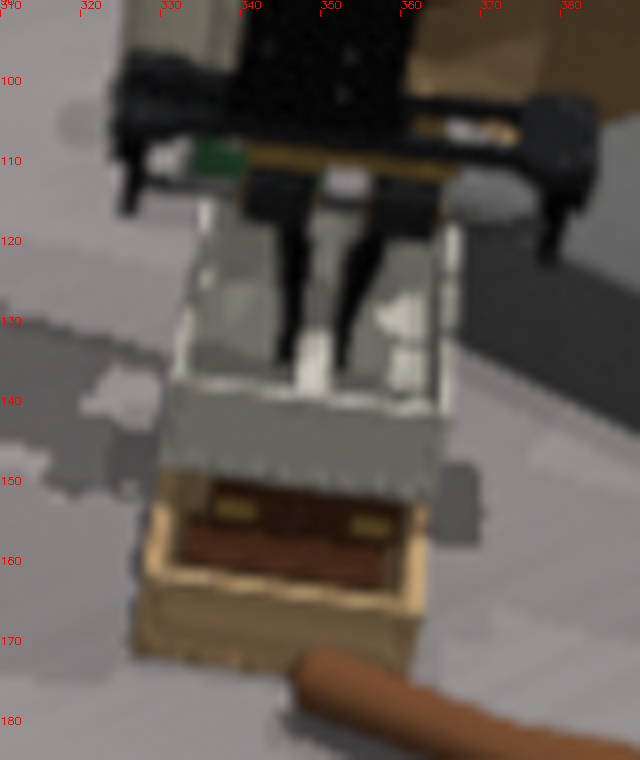

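View pics/t24.png

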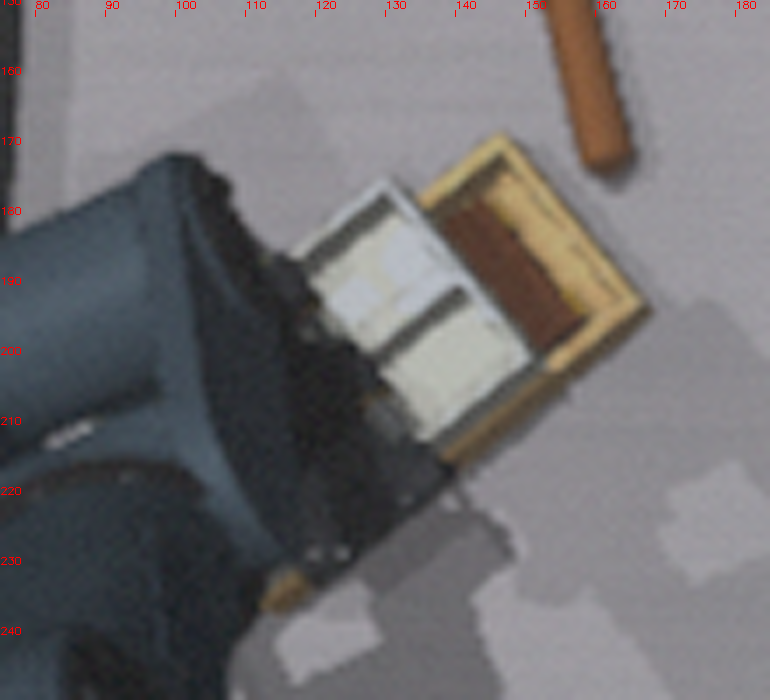

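```bash
python3 -m crank '[[[-0.15,0,0.8],[0,0,0]],[[0,0,0.8],[0,0,0]],[[0,0,0.3],[0,0,0]],[[0,0,0.1],[0,0,0]],[[0,0,0],[0,0,0]],[[0,0,0],[0,0,0]]]'
python3 - <<'E'
from h import *
plan('case',0,.026,.052,0)
c=capture('top');d=capture('scene')
crop(d,310,90,390,185,'s25.png',8)
crop(c,75,150,185,250,'t25.png',7)
E
```

```text
time_s: 51.05
position: [0.4887, 0.3612, 0.0524]
tcp_rot: [[0.765, 0.644, -0.002], [0.644, -0.765, -0.001], [-0.002, -0.0, -1.0]]
force: [-3.3, -2.2, 5.2]
opening: 0.136
t 51.05 turn wz 0.0 shift after turn x,y,z cm: 0.14 0.05 0.04 tilt [-0.002  -0.0004] q [ 26.  42.  92.  -0.  46. -14.] open 0.136 F [-3.3 -2.2  5.2]
```

View pics/s25.png

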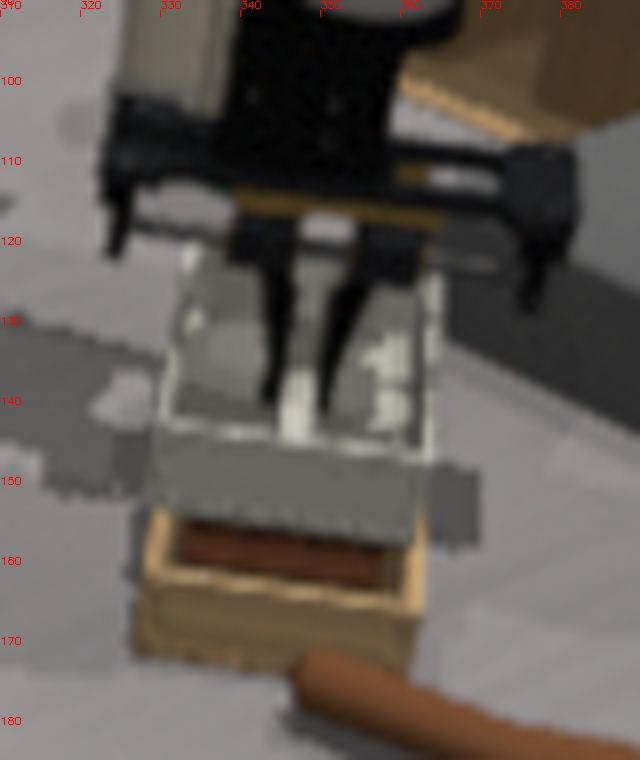

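View pics/t25.png

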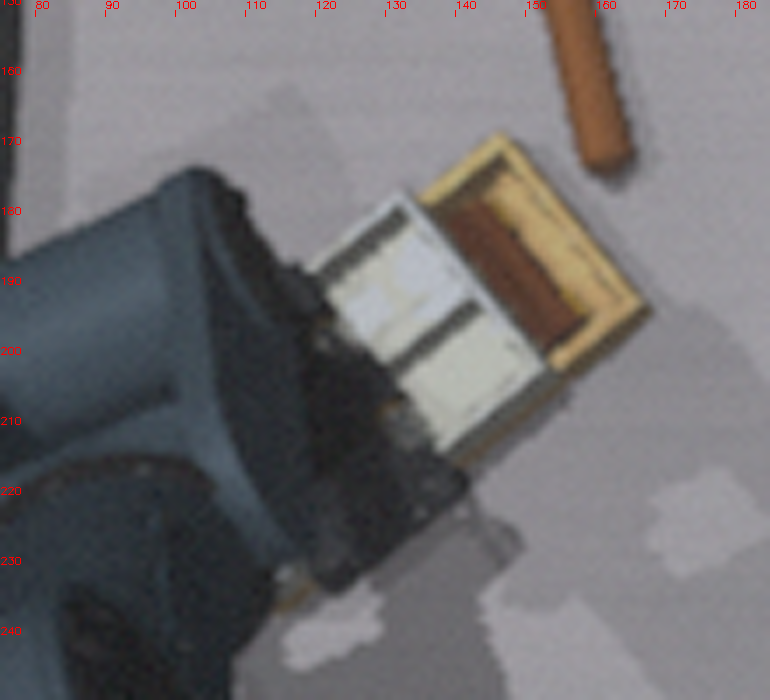

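Run:
```python
from h import *
c=capture('top');d=capture('scene')
x,y,a=FR['case'];t=np.radians(a);M=np.array([[np.cos(t),np.sin(t)],[-np.sin(t),np.cos(t)]])
for n,k,o,p,z in[('tray top',c,(75,150,7),[(401,192),(558,377)],.08),('case top',c,(75,150,7),[(503,133),(651,312)],.04),
  ('tray sc',d,(310,90,8),[(434,460),(160,424)],.08),('case sc',d,(310,90,8),[(424,612),(147,570)],.04),('tray bottom sc',d,(310,90,8),[(420,542),(153,505)],.04)]:
    q=np.array([M@(ray(k,*px(X,Y,*o),z)[:2]-[x,y]) for X,Y in p]); e=q[0]-q[1]
    print(n,q.round(4).tolist(),'mid',q.mean(0).round(4),'ang',np.degrees(np.arctan2(e[1],e[0])).round(1))
for i in range(5): plan('case',0,.026,.052,0)
```

```text
tray top [[0.0519, -0.0621], [-0.0641, -0.0651]] mid [-0.0061 -0.0636] ang 1.5
case top [[0.0553, -0.1134], [-0.0588, -0.1145]] mid [-0.0017 -0.114 ] ang 0.5
tray sc [[0.0506, -0.0633], [-0.0572, -0.0639]] mid [-0.0033 -0.0636] ang 0.3
case sc [[0.0551, -0.1128], [-0.0528, -0.111]] mid [ 0.0011 -0.1119] ang -0.9
tray bottom sc [[0.0523, -0.0593], [-0.0551, -0.0594]] mid [-0.0014 -0.0594] ang 0.1
t 51.25 turn wz 0.0 shift after turn x,y,z cm: 0.13 0.05 0.05 tilt [-0.0019 -0.0004] q [ 26.  42.  92.  -0.  46. -14.] open 0.134 F [-4.2 -1.3  6.7]
t 51.25 turn wz 0.0 shift after turn x,y,z cm: 0.13 0.05 0.05 tilt [-0.0019 -0.0004] q [ 26.  42.  92.  -0.  46. -14.] open 0.134 F [-4.2 -1.3  6.7]
t 51.25 turn wz 0.0 shift after turn x,y,z cm: 0.13 0.05 0.05 tilt [-0.0019 -0.0004] q [ 26.  42.  92.  -0.  46. -14.] open 0.134 F [-4.2 -1.3  6.7]
t 51.25 turn wz 0.0 shift after turn x,y,z cm: 0.13 0.05 0.05 tilt [-0.0019 -0.0004] q [ 26.  42.  92.  -0.  46. -14.] open 0.134 F [-4.2 -1.3  6.7]
t 51.25 turn wz 0.0 shift after turn x,y,z cm: 0.13 0.05 0.05 tilt [-0.0019 -0.0004] q [ 26.  42.  92.  -0.  46. -14.] open 0.134 F [-4.2 -1.3  6.7]
```

```bash
python3 -m crank '[[[0,0,-0.3],[0,0,0]],[[0.3,0,0],[0,0,0]],[[0,0,0],[0,0,0]],[[0,0,0.2],[0,0,0]],[[0,0,0.1],[0,0,0]],[[0,0,0],[0,0,0]],[[0,0,0],[0,0,0]]]'
python3 - <<'E'
from h import *
plan('case',0,.026,.052,0)
c=capture('top');d=capture('scene')
crop(d,310,90,390,185,'s26.png',8)
crop(c,75,150,185,250,'t26.png',7)
E
```

```text
time_s: 51.95
position: [0.4923, 0.3638, 0.0525]
tcp_rot: [[0.765, 0.644, 0.001], [0.644, -0.765, 0.001], [0.001, 0.0, -1.0]]
force: [-0.2, 0.1, 1.9]
opening: 0.133
t 51.95 turn wz 0.0 shift after turn x,y,z cm: -0.31 0.01 0.05 tilt [0.0011 0.0002] q [ 26.  42.  91.   0.  47. -14.] open 0.133 F [-0.2  0.1  1.9]
```

View pics/s26.png

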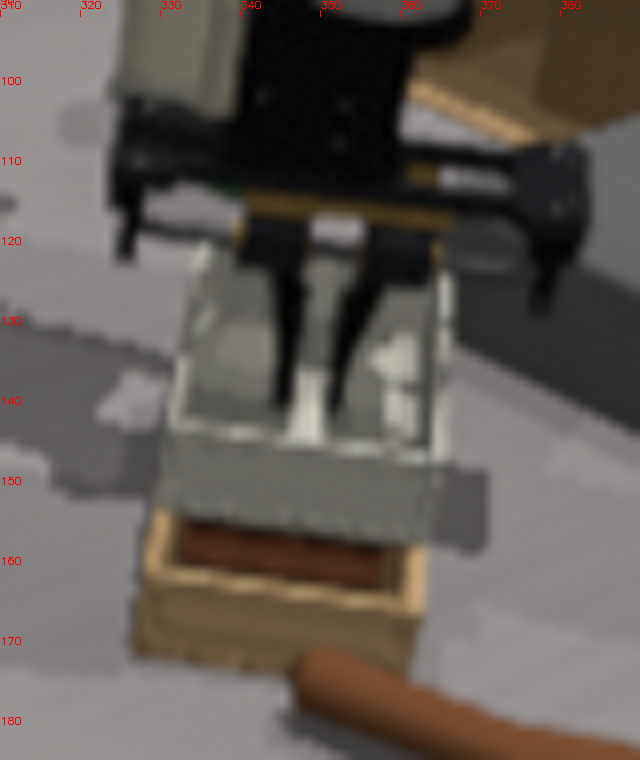

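```bash
python3 -m crank '[[[0,0,-0.3],[0,0,0]],[[-0.25,0,0],[0,0,0]],[[0,0,0],[0,0,0]],[[0,0,0.2],[0,0,0]],[[0,0,0.1],[0,0,0]],[[0,0,0],[0,0,0]],[[0,0,0],[0,0,0]]]'
python3 - <<'E'
from h import *
plan('case',0,.026,.052,0)
c=capture('top');d=capture('scene')
crop(d,320,110,380,185,'s27.png',10)
crop(c,110,155,175,225,'t27.png',10)
E
```

```text
time_s: 52.75
position: [0.4897, 0.3618, 0.0524]
tcp_rot: [[0.765, 0.644, -0.0], [0.644, -0.765, -0.0], [-0.0, -0.0, -1.0]]
force: [-2.5, -2.1, 3.1]
opening: 0.136
t 52.75 turn wz 0.0 shift after turn x,y,z cm: 0.02 0.03 0.04 tilt [-0.0005 -0.    ] q [ 26.  42.  92.  -0.  46. -14.] open 0.136 F [-2.5 -2.1  3.1]
```

View pics/s27.png

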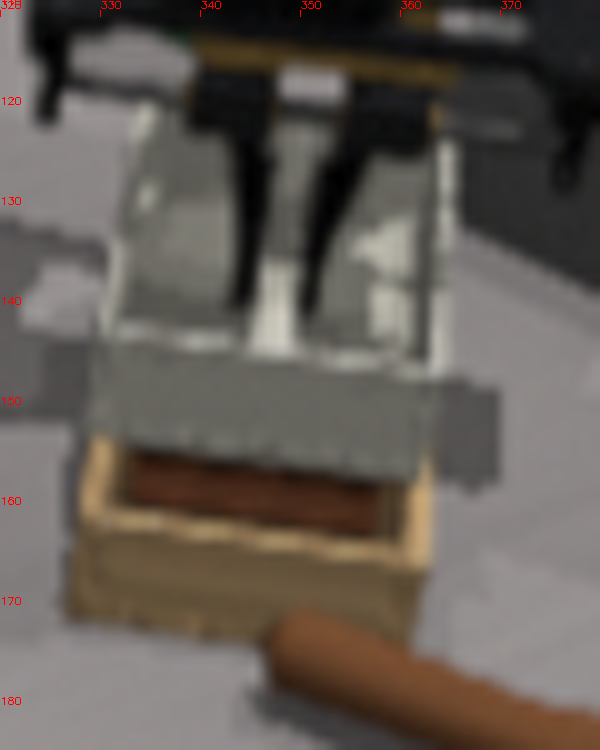

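View pics/t27.png

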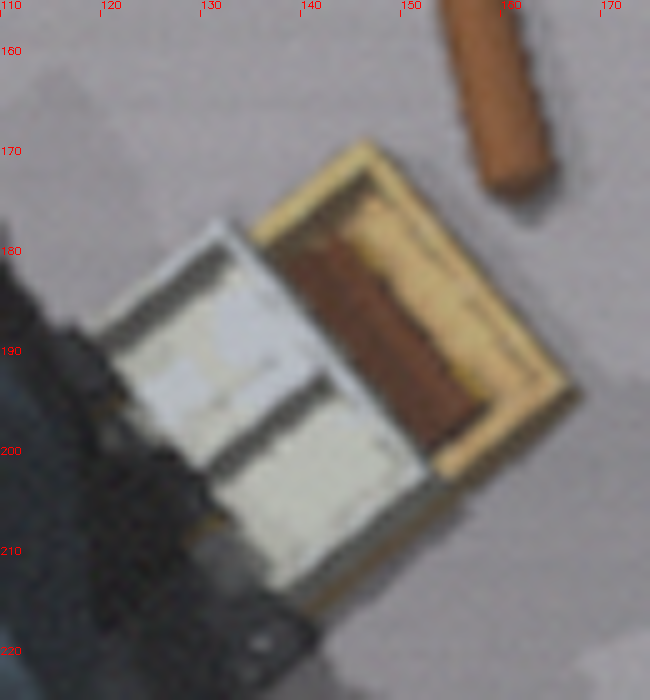

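```bash
python3 -m crank '[[[0,0,-0.05],[0,0,0]],[[0,0,0],[0,0,0]],[[0,0,0],[0,0,0]],[[0,0,0],[0,0,0]],[[0,0,0],[0,0,0]]]' 0.1
python3 -m crank '[[[0,0,-1],[0,0,0]],[[0,0,-2],[0,0,0]],[[0,0,-3],[0,0,0]],[[0,0,-3],[0,0,0]],[[0,0,-2],[0,0,0]],[[0,2,0],[0,0,0.1]],[[0,4,0],[0,0,0.14]],[[0,4,0],[0,0,0.14]],[[0,4,0],[0,0,0.14]],[[0,4,0],[0,0,0.1]],[[0,4,0],[0,0,0.07]],[[0,4,0],[0,0,0]]]'
python3 -c "
from h import *
FR['sh']=(.4538,.0195,-.8)
plan('sh',0,-.16,.16,0)"
```

```text
time_s: 53.35
position: [0.4901, 0.362, 0.0524]
tcp_rot: [[0.765, 0.644, 0.0], [0.644, -0.765, 0.0], [0.0, 0.0, -1.0]]
force: [0.0, -0.6, -0.8]
opening: 0.43
time_s: 54.55
position: [0.5673, 0.1189, 0.1634]
tcp_rot: [[1.0, 0.009, 0.002], [0.009, -1.0, 0.0], [0.002, -0.0, -1.0]]
force: [-0.1, -0.7, -0.3]
opening: 0.452
t 54.55 turn wz 0.023 shift after turn x,y,z cm: -11.21 26.1 0.34 tilt [ 0.0018 -0.    ] q [ 1. 31. 92.  0. 57.  0.] open 0.452 F [-0.1 -0.7 -0.3]
```

```bash
python3 -m crank '[[[0,4,0],[0,0,0.02]],[[-1,4,0],[0,0,0]],[[-1,4,0],[0,0,0]],[[-1,4,0],[0,0,0]],[[-1,4,0],[0,0,0]],[[0,4,0],[0,0,0]],[[0,4,0],[0,0,0]],[[0,4,0],[0,0,0]],[[0,4,0],[0,0,0]],[[0,0,0],[0,0,0]]]'
python3 - <<'E'
from h import *
c=capture('top');d=capture('scene')
crop(d,310,100,390,185,'s28.png',8)
crop(c,75,150,185,250,'t28.png',7)
crop(c,190,190,270,250,'t29.png',8)
crop(d,220,145,310,205,'s29.png',8)
E
```

```text
time_s: 55.55
position: [0.5249, -0.245, 0.1637]
tcp_rot: [[1.0, -0.015, 0.004], [-0.015, -1.0, -0.005], [0.004, 0.005, -1.0]]
force: [-0.2, -0.8, 0.3]
opening: 0.448
```

View pics/s28.png

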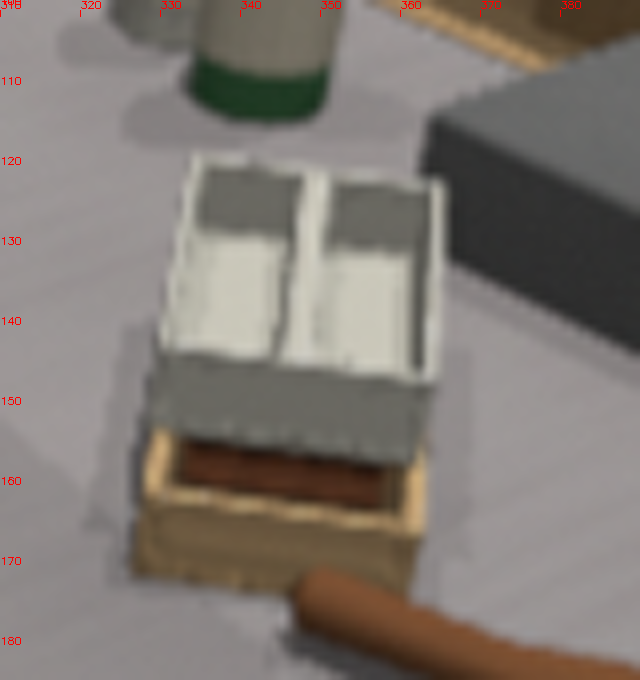

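View pics/t28.png

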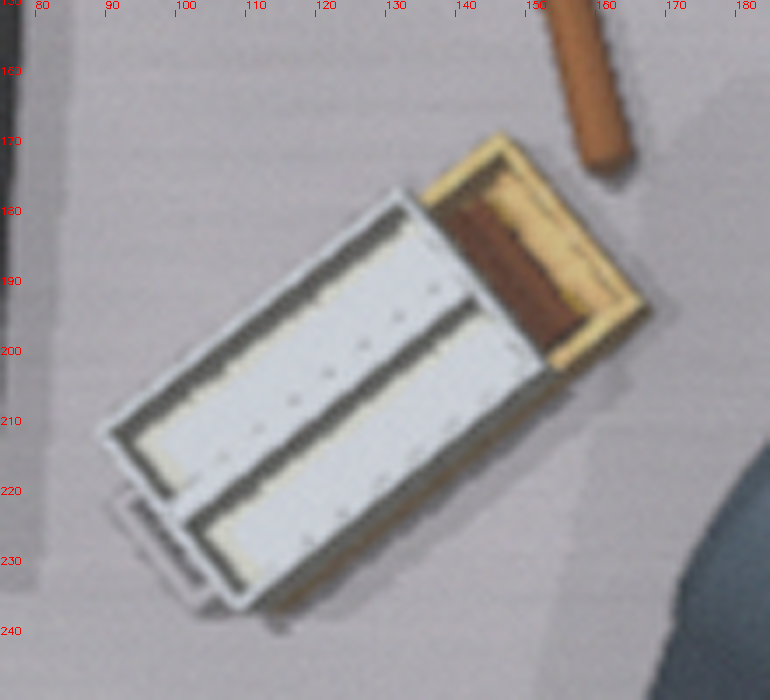

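View pics/t29.png

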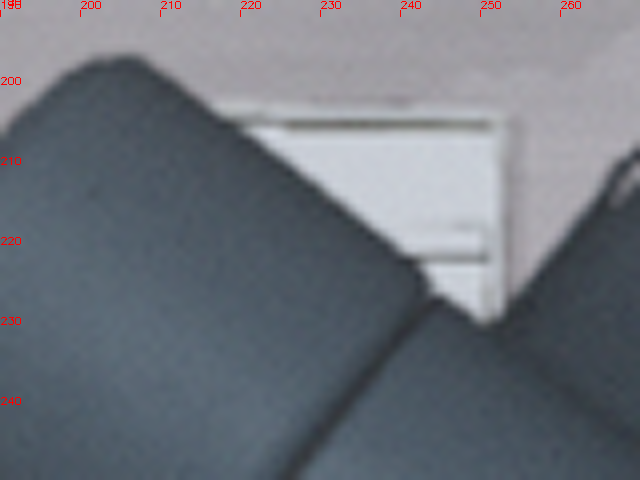

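View pics/s29.png

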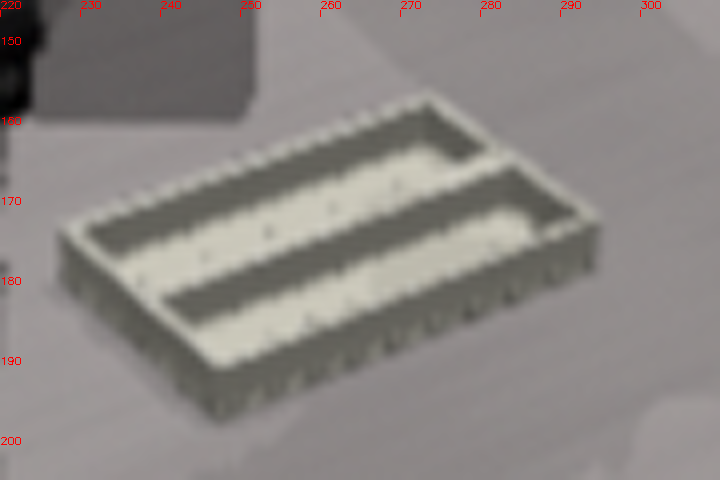

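Run:
```python
from h import *
c=capture('top');d=capture('scene')
x,y,a=FR['case'];t=np.radians(a);M=np.array([[np.cos(t),np.sin(t)],[-np.sin(t),np.cos(t)]])
def Q(n,k,o,p,z,loc=True):
    q=np.array([ray(k,*px(X,Y,*o),z)[:2] for X,Y in p])
    if loc: q=(q-[x,y])@M.T
    e=np.roll(q,-1,0)-q
    print(n,'mid',q.mean(0).round(4),'len',np.linalg.norm(e,axis=1).round(4),'ang',np.degrees(np.arctan2(e[:,1],e[:,0])).round(1))
Q('deep top',c,(75,150,7),[(399,188),(551,370),(239,609),(103,433)],.08)
Q('deep sc',d,(310,100,8),[(432,381),(160,347),(197,152),(444,178)],.08)
Q('shal sc',d,(220,145,8),[(600,215),(225,368),(62,230),(430,94)],.026,False)
for p in [(500,112)]: print(ray(c,*px(*p,190,190,8),.026))
print(ray(d,*px(225,368,220,145,8),.026))
```

```text
deep top mid [-0.0024  0.025 ] len [0.1134 0.1785 0.1053 0.1759] ang [-179.    88.5   -0.3  -88.8]
deep sc mid [-0.0031  0.0271] len [0.1069 0.1838 0.1082 0.1861] ang [-178.9   89.9    2.3  -90.5]
shal sc mid [0.4544 0.0206] len [0.1781 0.1085 0.1793 0.1082] ang [ -90.2 -179.9   89.7   -0.6]
[ 0.50690613 -0.06665098  0.026     ]
[ 0.50833633 -0.068662    0.026     ]
```

```bash
sed -i "s/^FR=dict(/FR=dict(sh=(.4542,.0202,-.5),/" h.py; python3 -m crank '[[[0,-2,0],[0,0,0]],[[-1,-4,0],[0,0,0]],[[-1,-4,0],[0,0,0]],[[-1,-4,0],[0,0,0]],[[-1,-4,0],[0,0,0]],[[-1,-4,0],[0,0,0]],[[-1,-3,1],[0,0,0]],[[-1,-1,2],[0,0,0]],[[0,0,2],[0,0,0]],[[0,0,2],[0,0,0]],[[0,0,0],[0,0,0]],[[0,0,0],[0,0,0]]]' 0.1
python3 -c "
from h import *
plan('sh',0,0,.007,0)"
```

```text
time_s: 56.95
position: [0.4555, 0.0231, 0.0928]
tcp_rot: [[1.0, -0.008, -0.001], [-0.008, -1.0, 0.0], [-0.001, -0.0, -1.0]]
force: [0.8, -1.0, -0.8]
opening: 0.452
t 56.95 turn wz 0.001 shift after turn x,y,z cm: -0.13 0.29 8.58 tilt [-0.0011 -0.0004] q [-11.  31. 113.   0.  37. -11.] open 0.452 F [ 0.8 -1.  -0.8]
```

```bash
python3 -m crank '[[[-0.1,0.3,2],[0,0,0]],[[0,0,2],[0,0,0]],[[0,0,1.5],[0,0,0]],[[0,0,0],[0,0,0]],[[0,0,0],[0,0,0]]]'
python3 - <<'E'
from h import *
plan('sh',0,0,.007,0)
crop(capture('scene'),220,130,310,205,'s30.png',8)
E
```

```text
time_s: 57.45
position: [0.4557, 0.0189, 0.0384]
tcp_rot: [[1.0, -0.01, 0.001], [-0.01, -1.0, -0.0], [0.001, 0.0, -1.0]]
force: [0.5, -1.1, 1.1]
opening: 0.449
t 57.45 turn wz -0.001 shift after turn x,y,z cm: -0.16 -0.13 3.14 tilt [0.001  0.0001] q [-12.  37. 114.   0.  28. -11.] open 0.449 F [ 0.5 -1.1  1.1]
```

View pics/s30.png

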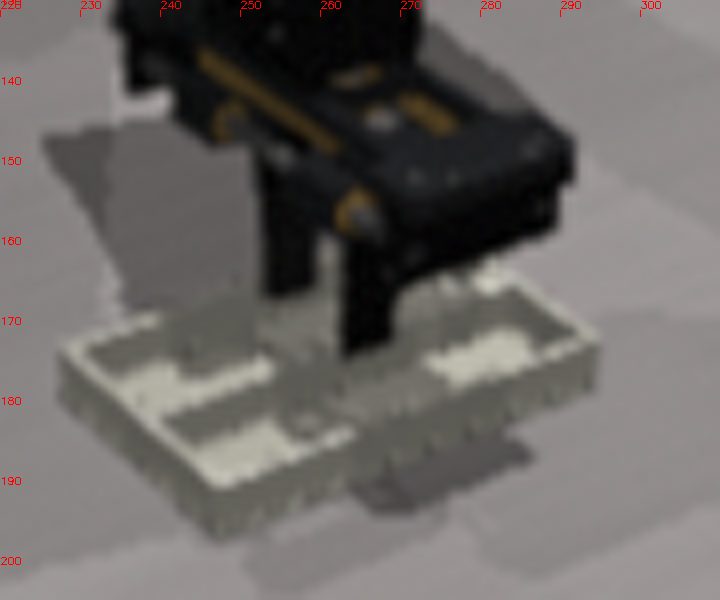

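```bash
python3 -m crank '[[[-0.1,-0.1,1],[0,0,0]],[[0,0,1],[0,0,0]],[[0,0,0.7],[0,0,0]],[[0,0,0.4],[0,0,0]],[[0,0,0],[0,0,0]],[[0,0,0],[0,0,0]]]'
python3 -m crank '[[[0,0,0],[0,0,0]],[[0,0,0],[0,0,0]],[[0,0,0],[0,0,0]],[[0,0,0],[0,0,0]],[[0,0,0],[0,0,0]],[[0,0,0],[0,0,0]]]' 1
python3 -c "
from h import *
plan('sh',0,0,.007,0)"
python3 -m crank '[[[0,0,-0.5],[0,0,0]],[[0,0,-1],[0,0,0]],[[0,0,-2],[0,0,0]],[[0,0,-3],[0,0,0]],[[0,0,-4],[0,0,0]],[[0,0,-4],[0,0,0]],[[0,0,-2],[0,0,0]],[[0,0,-1],[0,0,0]],[[0,0,0],[0,0,0]]]'
python3 - <<'E'
from h import *
plan('case',-.002,-.025,.16,0)
crop(capture('scene'),220,90,330,205,'s31.png',6)
E
```

```text
time_s: 58.1
position: [0.4542, 0.0197, 0.0063]
tcp_rot: [[1.0, -0.01, -0.001], [-0.01, -1.0, 0.0], [-0.001, -0.0, -1.0]]
force: [0.2, 0.5, -0.3]
opening: 0.451
time_s: 58.7
position: [0.4543, 0.0197, 0.0067]
tcp_rot: [[1.0, -0.01, 0.0], [-0.01, -1.0, 0.0], [0.0, -0.0, -1.0]]
force: [0.2, -0.2, 1.6]
opening: 0.134
t 58.7 turn wz -0.001 shift after turn x,y,z cm: -0.01 -0.05 -0.03 tilt [ 0.0001 -0.    ] q [-12.  41. 115.   0.  24. -11.] open 0.134 F [ 0.2 -0.2  1.6]
time_s: 59.6
position: [0.4546, 0.0197, 0.1828]
tcp_rot: [[1.0, -0.01, 0.003], [-0.01, -1.0, -0.001], [0.003, 0.001, -1.0]]
force: [-0.5, 0.8, -4.4]
opening: 0.138
t 59.6 turn wz -0.71 shift after turn x,y,z cm: 24.54 -18.78 2.28 tilt [0.0026 0.0005] q [-12.  21. 108.   0.  51. -11.] open 0.138 F [-0.5  0.8 -4.4]
```

View pics/s31.png

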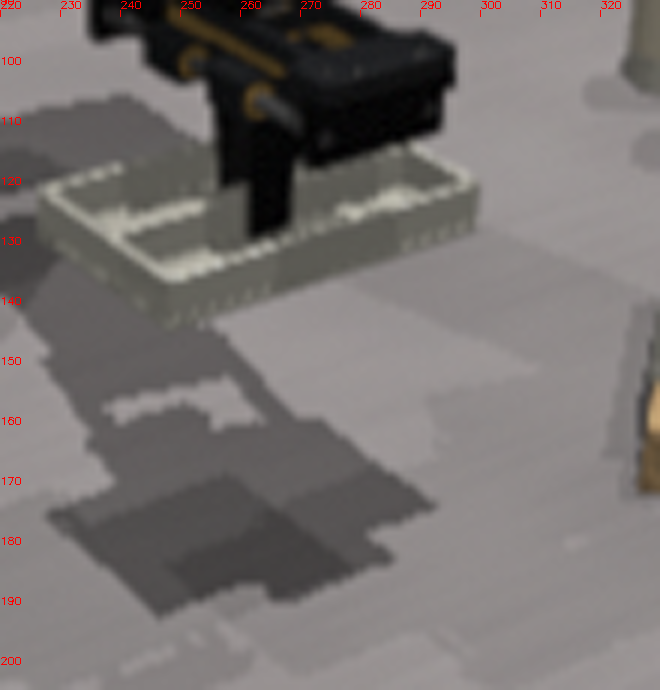

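```bash
python3 -m crank '[[[0,0,0],[0,0,-0.13]],[[0,0,0],[0,0,-0.14]],[[0,0,0],[0,0,-0.14]],[[0,0,0],[0,0,-0.14]],[[0,0,0],[0,0,-0.1]],[[0,0,0],[0,0,-0.06]],[[2,-1.5,0],[0,0,0]],[[3.5,-2.7,0],[0,0,0]],[[3.5,-2.7,0],[0,0,0]],[[3.5,-2.7,0],[0,0,0]],[[3.5,-2.7,0],[0,0,0]],[[3.5,-2.7,0],[0,0,0]]]'
python3 -m crank '[[[3,-2.3,0],[0,0,0]],[[1.5,-1,0],[0,0,0]],[[0.4,-0.3,0],[0,0,0]],[[0,0,0],[0,0,0]],[[0,0,0],[0,0,0]]]'
python3 -c "
from h import *
plan('case',-.002,-.025,.105,0)"
```

```text
time_s: 60.85
position: [0.5055, 0.2614, 0.1789]
tcp_rot: [[0.765, 0.644, -0.005], [0.644, -0.765, -0.002], [-0.005, -0.002, -1.0]]
force: [0.2, -0.3, -3.2]
opening: 0.131
time_s: 61.35
position: [0.52, 0.3177, 0.1802]
tcp_rot: [[0.765, 0.644, -0.003], [0.644, -0.765, -0.002], [-0.004, -0.001, -1.0]]
force: [0.3, 0.5, -2.0]
opening: 0.134
t 61.35 turn wz -0.0 shift after turn x,y,z cm: 0.34 -0.2 7.52 tilt [-0.0038 -0.0007] q [ 21.  32.  87.  -0.  62. -19.] open 0.134 F [ 0.3  0.5 -2. ]
```

```bash
python3 -m crank '[[[0.3,-0.2,1],[0,0,0]],[[0,0,2],[0,0,0]],[[0,0,2],[0,0,0]],[[0,0,1.5],[0,0,0]],[[0,0,0.7],[0,0,0]],[[0,0,0],[0,0,0]],[[0,0,0],[0,0,0]],[[0,0,0],[0,0,0]]]'
python3 - <<'E'
from h import *
plan('case',-.002,-.025,.087,0)
crop(capture('scene'),310,90,390,185,'s32.png',8)
E
```

```text
time_s: 62.15
position: [0.5229, 0.3228, 0.1105]
tcp_rot: [[0.765, 0.644, 0.002], [0.644, -0.765, 0.001], [0.002, 0.001, -1.0]]
force: [-0.4, -0.7, -2.2]
opening: 0.139
t 62.15 turn wz -0.0 shift after turn x,y,z cm: -0.21 0.0 2.35 tilt [0.002  0.0006] q [ 21.  37.  89.   0.  53. -19.] open 0.139 F [-0.4 -0.7 -2.2]
```

View pics/s32.png

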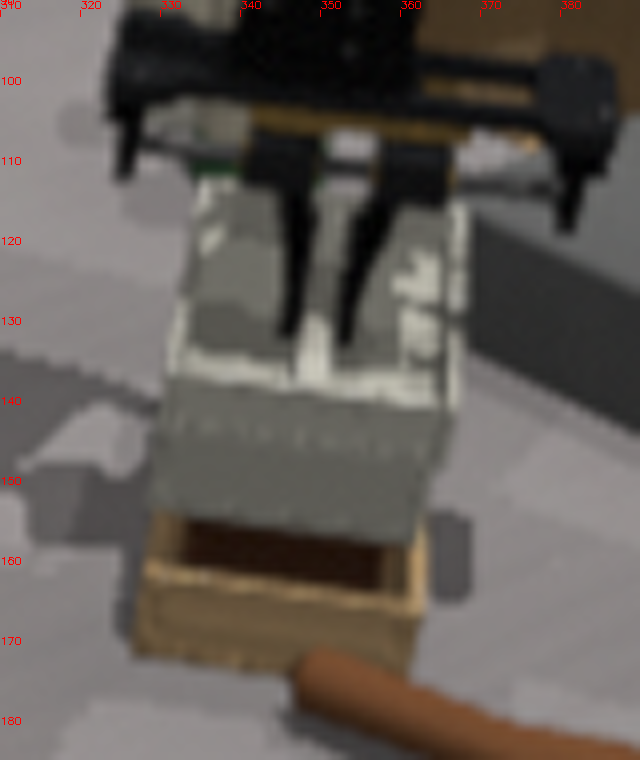

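```bash
python3 -m crank '[[[-0.15,0,0.8],[0,0,0]],[[0,0,0.8],[0,0,0]],[[0,0,0.4],[0,0,0]],[[0,0,0.2],[0,0,0]],[[0,0,0.1],[0,0,0]],[[0,0,0],[0,0,0]],[[0,0,0],[0,0,0]]]'
python3 - <<'E'
from h import *
plan('case',-.002,-.025,.087,0)
c=capture('top');d=capture('scene')
crop(d,310,90,390,185,'s33.png',8)
crop(c,75,150,185,250,'t33.png',7)
x,y,a=FR['case'];t=np.radians(a)
for z in(.08,.106):
  for lx in(.055,-.055):
    X=[x+lx*np.cos(t)+.115*np.sin(t),y+lx*np.sin(t)-.115*np.cos(t),z];p=proj(d,X);print(z,lx,((p-[310,90]+.5)*8-.5).round(),((proj(c,X)-[75,150]+.5)*7-.5).round())
E
```

```text
time_s: 62.9
position: [0.521, 0.3217, 0.0867]
tcp_rot: [[0.765, 0.644, 0.0], [0.644, -0.765, 0.0], [0.0, 0.0, -1.0]]
force: [-1.1, 0.2, 1.3]
opening: 0.136
t 62.9 turn wz 0.0 shift after turn x,y,z cm: 0.01 0.05 -0.03 tilt [0.0003 0.0001] q [ 21.  39.  90.   0.  51. -19.] open 0.136 F [-1.1  0.2  1.3]
0.08 0.055 [443. 527.] [486. 116.]
0.08 -0.055 [154. 487.] [630. 294.]
0.106 0.055 [456. 468.] [473. 106.]
0.106 -0.055 [163. 428.] [619. 286.]
```

View pics/s33.png

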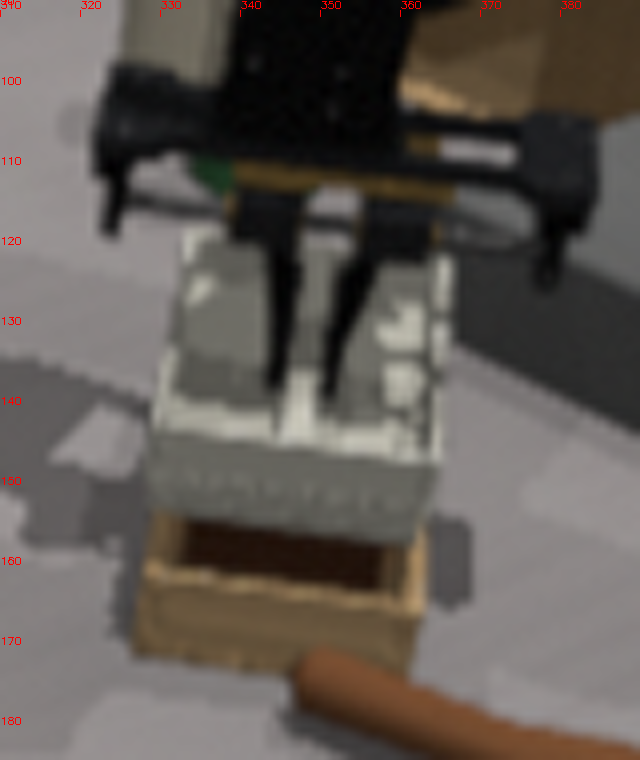

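View pics/t33.png

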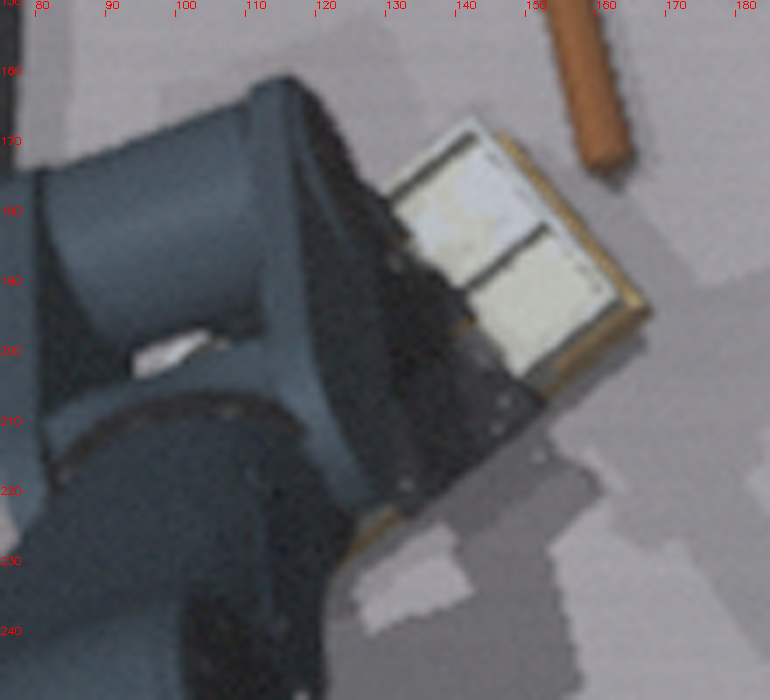

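```bash
python3 -m crank '[[[0,0,-0.3],[0,0,0]],[[0.25,0,0],[0,0,0]],[[0,0,0],[0,0,0]],[[0,0,0.2],[0,0,0]],[[0,0,0.15],[0,0,0]],[[0,0,0],[0,0,0]],[[0,0,0],[0,0,0]]]'
python3 - <<'E'
from h import *
plan('case',-.002,-.025,.087,0)
c=capture('top');d=capture('scene')
crop(d,310,90,390,185,'s34.png',8)
crop(c,75,150,185,250,'t34.png',7)
E
```

```text
time_s: 63.7
position: [0.5231, 0.3233, 0.0867]
tcp_rot: [[0.765, 0.644, 0.001], [0.644, -0.765, 0.0], [0.001, 0.0, -1.0]]
force: [-1.7, -0.5, 3.4]
opening: 0.135
t 63.7 turn wz 0.0 shift after turn x,y,z cm: -0.26 0.04 -0.03 tilt [0.0006 0.0002] q [ 21.  39.  90.  -0.  51. -19.] open 0.135 F [-1.7 -0.5  3.4]
```

View pics/s34.png

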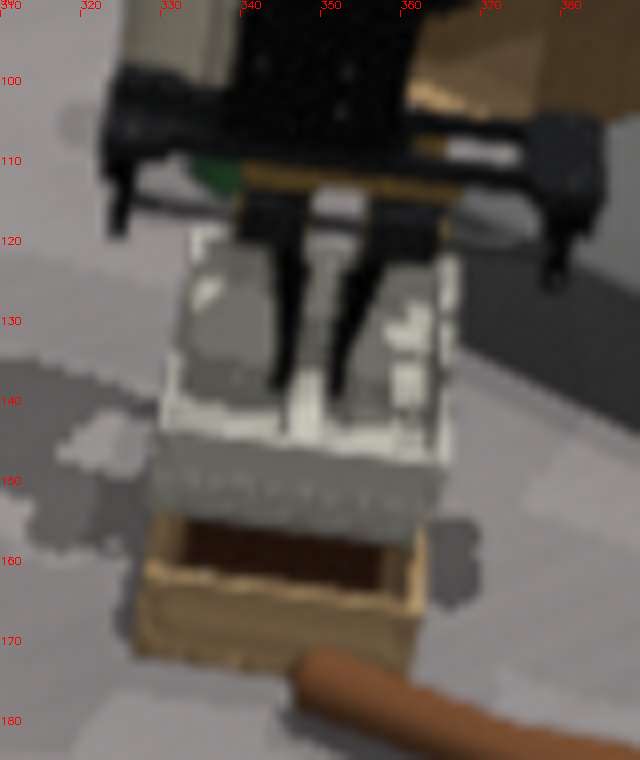

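View pics/t34.png

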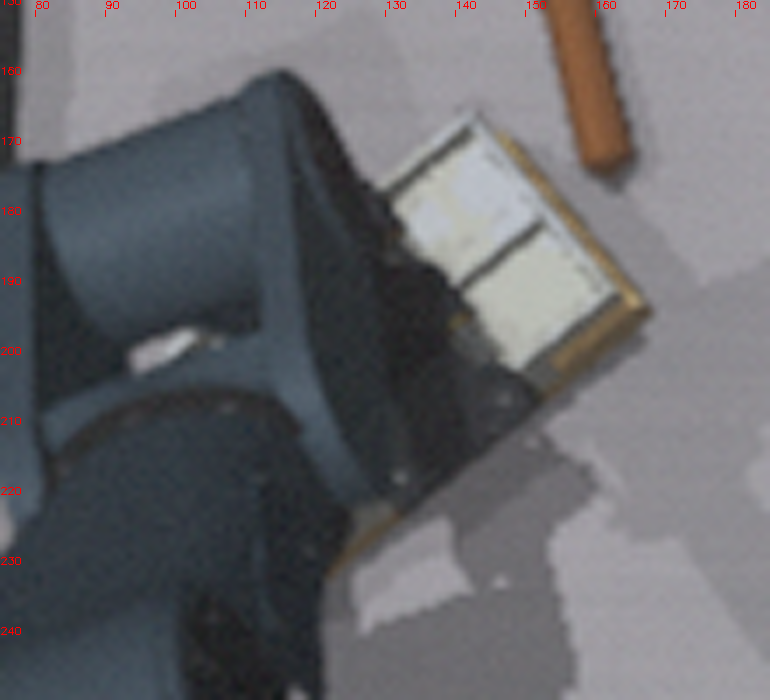

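```bash
python3 -m crank '[[[0,0,-0.05],[0,0,0]],[[0,0,0],[0,0,0]],[[0,0,0],[0,0,0]],[[0,0,0],[0,0,0]],[[0,0,0],[0,0,0]]]' 0.1
python3 -m crank '[[[0,0,-1],[0,0,0]],[[0,0,-2],[0,0,0]],[[0,0,-3],[0,0,0]],[[0,0,-3],[0,0,0]],[[0,0,-2],[0,0,0]],[[0,2,0],[0,0,0]],[[0,4,0],[0,0,0]],[[0,4,0],[0,0,0]],[[0,4,0],[0,0,0]],[[0,4,0],[0,0,0]],[[0,4,0],[0,0,0]],[[0,4,0],[0,0,0]]]'
python3 -m crank '[[[-2,4,0],[0,0,0]],[[-2,4,0],[0,0,0]],[[-2,4,0],[0,0,0]],[[-2,4,0],[0,0,0]],[[-2,4,0],[0,0,0]],[[0,0,0],[0,0,0]]]'
python3 - <<'E'
from h import *
c=capture('top');d=capture('scene')
crop(d,310,100,390,185,'s35.png',8)
crop(c,75,150,185,250,'t35.png',7)
cv2.imwrite('pics/t35f.png',c['pixels'][:,:,::-1])
E
```

```text
time_s: 64.3
position: [0.5229, 0.3232, 0.0863]
tcp_rot: [[0.765, 0.644, -0.0], [0.644, -0.765, -0.0], [-0.0, -0.0, -1.0]]
force: [-0.3, 0.4, -0.6]
opening: 0.43
time_s: 65.5
position: [0.6913, 0.1231, 0.1974]
tcp_rot: [[0.765, 0.644, 0.001], [0.644, -0.765, 0.0], [0.001, 0.0, -1.0]]
force: [1.3, 1.2, -0.8]
opening: 0.452
time_s: 66.1
position: [0.744, -0.1006, 0.1972]
tcp_rot: [[0.769, 0.639, 0.003], [0.639, -0.769, -0.004], [-0.0, 0.005, -1.0]]
force: [0.2, 0.5, 0.4]
opening: 0.451
```

View pics/s35.png

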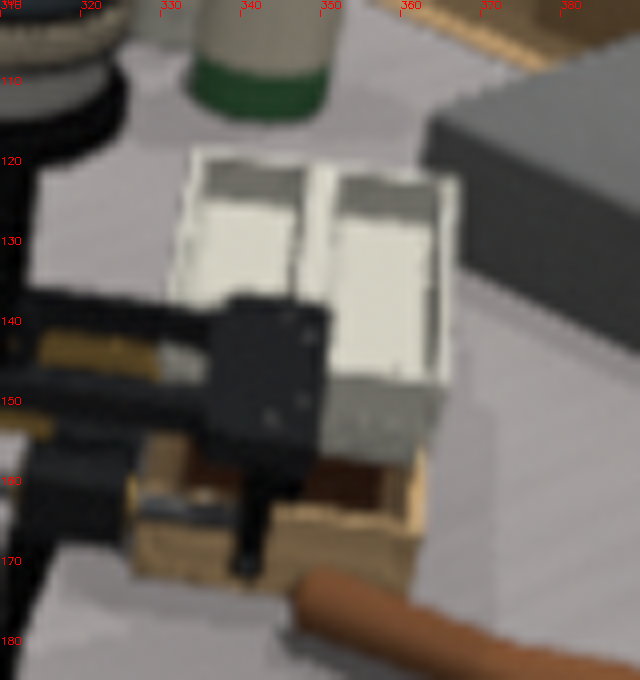

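View pics/t35.png

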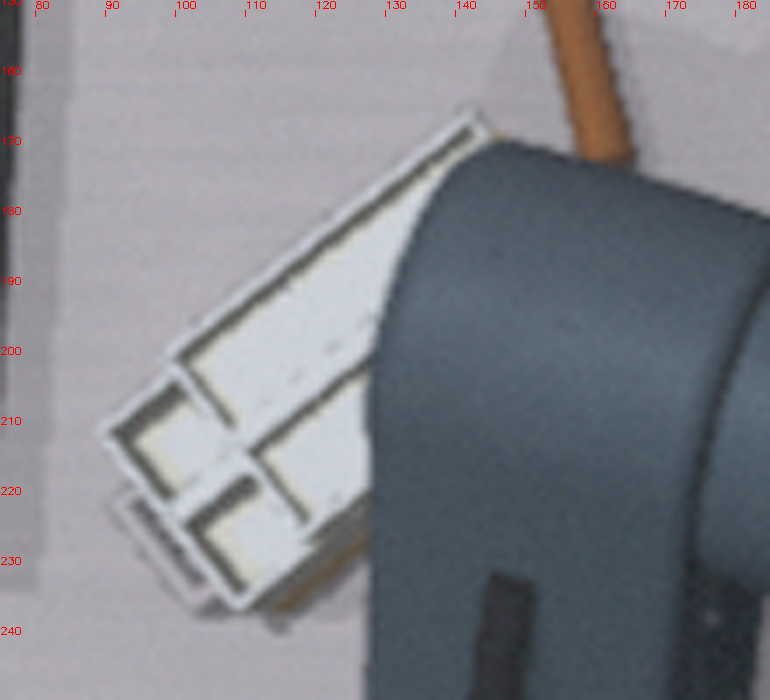

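View pics/t35f.png

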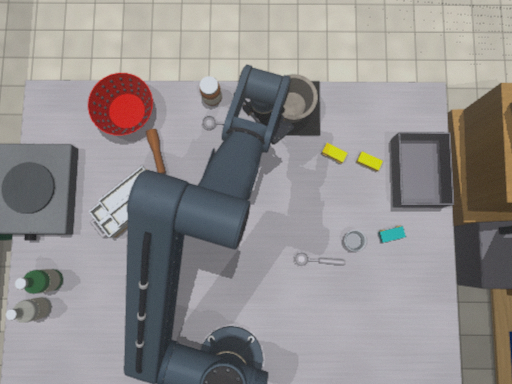

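Move the arm further clear for a final measured check.

```bash
python3 -m crank '[[[-3,2,0],[0,0,0]],[[-3,3,0],[0,0,0]],[[-3,3,0],[0,0,0]],[[-3,3,0],[0,0,0]],[[-3,3,0],[0,0,0]],[[-2,2,0],[0,0,0]],[[0,0,0],[0,0,0]],[[0,0,0],[0,0,0]]]'
python3 - <<'E'
from h import *
c=capture('top');d=capture('scene')
crop(d,310,100,390,185,'s36.png',8)
crop(c,75,150,185,250,'t36.png',7)
E
```

```text
time_s: 67.0
position: [0.7158, -0.3233, 0.1966]
tcp_rot: [[0.765, 0.645, -0.0], [0.645, -0.765, 0.002], [0.001, -0.001, -1.0]]
force: [-0.4, -0.2, -0.3]
opening: 0.452
```

View pics/s36.png

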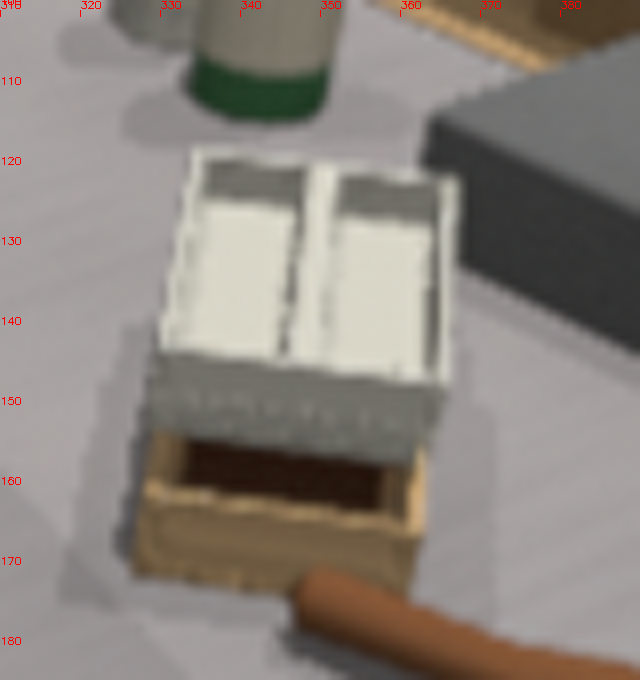

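View pics/t36.png

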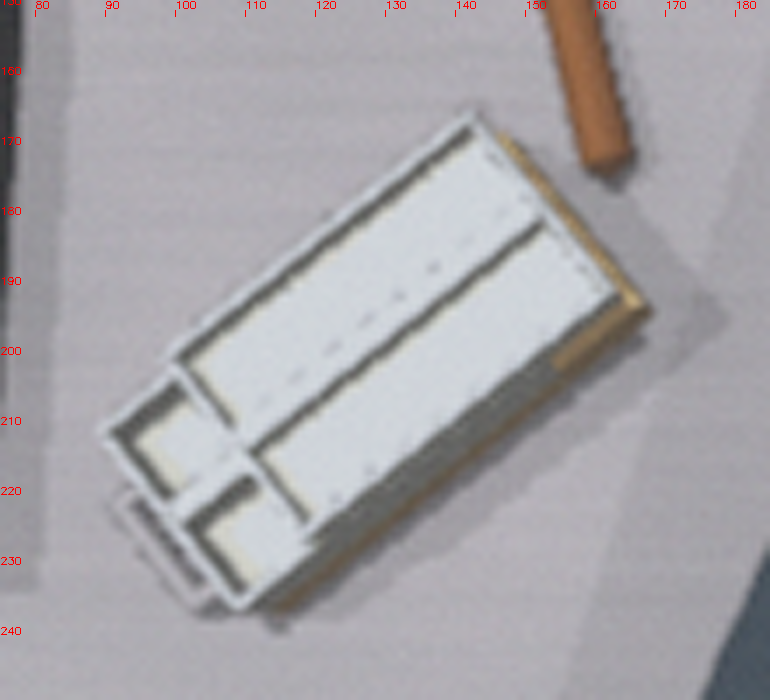

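Run:
```python
from h import *
c=capture('top');d=capture('scene')
x,y,a=FR['case'];t=np.radians(a);M=np.array([[np.cos(t),np.sin(t)],[-np.sin(t),np.cos(t)]])
def Q(n,k,o,p,z):
    q=np.array([ray(k,*px(X,Y,*o),z)[:2] for X,Y in p]); q=(q-[x,y])@M.T
    e=np.roll(q,-1,0)-q
    print(n,'mid',q.mean(0).round(4),'len',np.linalg.norm(e,axis=1).round(4),'ang',np.degrees(np.arctan2(e[:,1],e[:,0])).round(1))
Q('sh top',c,(75,150,7),[(474,113),(626,294),(308,537),(171,358)],.106)
Q('sh sc',d,(310,100,8),[(449,382),(163,347),(196,148),(457,176)],.106)
```

```text
sh top mid [-0.0031 -0.0253] len [0.1116 0.1798 0.1053 0.1764] ang [-179.    88.5   -0.8  -89.5]
sh sc mid [-0.0017 -0.0225] len [0.1075 0.1795 0.1097 0.1807] ang [-178.6   90.5    2.   -90.2]
```

```bash
python3 -c "
from rig import bot
print(bot.hand_in())"
```

```text
the job is handed in; nothing more can be done
None
```

I folded all three brown presses shut and laid one in each bay. I then set the deep tray on the case at the handle end and the shallow tray on top, stepped back the other way. I handed the job in at about 67 s of the 210 s, with the arm well clear.

**Trays (measured from the two cameras, about 2 mm calibration):**

| Tray | Offset along the case | Asked | Offset across the case | Turn |
|---|---|---|---|---|
| Deep | +25 to +27 mm | +25 mm | about −2.7 mm | within about 1° |
| Shallow | −22.5 to −25 mm | −25 mm | about −2.4 mm | within about 1° |

- The deep tray was measured just before the shallow tray went on, not again at the end.
- The two cameras differ by 2 to 3 mm in places, so "flush" is only confirmed to that level.

**Presses:**
- They looked shut and flat before the trays covered them.
- The middle one lies about 6.5 mm off its bay's middle lengthwise, at or near the side wall. That is within the 7 mm play, so I left it.
- Two presses slid about 1 to 2 cm while being folded. I measured them again before gripping.

**Other objects:** I did not touch the ramekin, spoons, pestle or the coloured presses. The pictures show them in their places, but I did not measure them.

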